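# Change the batteries in a drawer opened with a release pin

## Task

The battery drawer of the grey unit can only be opened through its access hole: take the release pin from its holder, push it down through the small hole in the top of the unit to trip the hidden catch, so that the drawer springs out. Move the spent batteries that are in the drawer into the open grey collecting tray and lay every block battery from the worktop flat on the floor of a bay of the drawer, with its terminals towards the back of the unit, then push the drawer home until the catch holds it. The release pin must end hanging by its eye on the peg of the stand; leave the other things standing where they are.

Things in the scene. Friction and masses are not known exactly. Their poses are not given: they have to be found in the camera images.
- housing: Grey flat metal battery unit, fixed to the worktop, 150 deep (its x) x 215 wide (its y) x 62 mm high. Origin under its centre on the worktop; -x is its front, towards the robot; +x its back. A drawer takes up most of its front (to the right, as the robot sees it); the rest of the front is a fixed vented panel. Its yaw varies.
- release_hole (a point): Mouth of the only small round access hole in the top of the housing (11 mm across, thin bright rim), at the top surface, 62 mm above the worktop; the hole goes straight down. A hidden sprung pad lies below, its top 16 mm under the mouth. It pushes back with 3 to 6 N and can go down 13 mm; pressed down about 6 to 10 mm it lets the drawer go, which springs out by itself. The pad comes back when the pin is withdrawn. Axes as the housing's.
- drawer (a joint): How far the drawer is out, in m: 0.001 shut and held by the catch, 0.115 fully out (to the housing's -x), -0.004 pushed in to the stop. A spring pushes it out with 3 to 5 N; the catch resists shutting over the last 25 mm (about 10 N if pushed slowly, more if fast) and engages below 0.001; if not engaged it springs out again. Only the catch opens it.
- drawer_front (a point): Centre of the front face of the drawer's front plate, 30 mm above the worktop; moves with the drawer, axes as the housing's. The plate is 156 wide, 8 thick, from 8 to 52 mm above the worktop, and stands 8 mm proud of the housing when shut.
- release_pin: Upright hand tool (120 g): origin at the tip of the pin, z up along the tool. From the tip: steel pin 6 mm across with a tapered tip, to 45 mm; steel collar 20 mm across, 45 to 75 mm; a round steel eye (wire 6 mm thick, clear hole about 22 mm) centred at 92 mm, the hole running along the tool's x; black grip block 24 (x) x 14 (y) mm, from 108 to 158 mm. It starts upright in the holder. Pinch the grip across its 14 mm, well up, leaving the eye free.
- pin_eye (a point): Centre of the eye of the release pin, 92 mm up from the tip
- holder: Aluminium block 60 x 60 x 52 mm, fixed, with a vertical hole 10 mm across and 50 mm deep in which the release pin starts, its collar on the block's top. Origin under its centre.
- peg_stand: Fixed stand: base 90 x 90 x 10 mm, flat upright 30 mm wide (y) and 14 mm thick, from 5 to 19 mm behind the origin (+x), 200 mm high. A round steel peg 8 mm across sticks out of the upright towards the stand's -x, rising 0.21 rad to its tip. Origin under the centre of the base; yaw varies.
- peg_tip (a point): Centre of the tip of the peg, 65 mm in front (-x) of the stand's origin, 185 mm above the worktop. The tip is round.
- peg_root (a point): Point on the peg's centre line where it leaves the upright, 5 mm behind the stand's origin (+x), 170 mm above the worktop
- bay0 (a point): Centre of the floor of bay 0 of the drawer (bay 0 is the leftmost seen from the robot); moves with the drawer, axes as the housing's; 12 mm above the worktop. Bays are 33 wide (y), 110 mm long (x), 37 mm apart, parted by ribs 4 thick and 8 mm high; the drawer's side and back walls are 18 mm high above the floor. With the drawer fully out all of the bay is clear of the housing.
- bay1 (a point): Centre of the floor of bay 1 of the drawer (bay 0 is the leftmost seen from the robot); moves with the drawer, axes as the housing's; 12 mm above the worktop. Bays are 33 wide (y), 110 mm long (x), 37 mm apart, parted by ribs 4 thick and 8 mm high; the drawer's side and back walls are 18 mm high above the floor. With the drawer fully out all of the bay is clear of the housing.
- bay2 (a point): Centre of the floor of bay 2 of the drawer (bay 0 is the leftmost seen from the robot); moves with the drawer, axes as the housing's; 12 mm above the worktop. Bays are 33 wide (y), 110 mm long (x), 37 mm apart, parted by ribs 4 thick and 8 mm high; the drawer's side and back walls are 18 mm high above the floor. With the drawer fully out all of the bay is clear of the housing.
- bay3 (a point): Centre of the floor of bay 3 of the drawer (bay 0 is the leftmost seen from the robot); moves with the drawer, axes as the housing's; 12 mm above the worktop. Bays are 33 wide (y), 110 mm long (x), 37 mm apart, parted by ribs 4 thick and 8 mm high; the drawer's side and back walls are 18 mm high above the floor. With the drawer fully out all of the bay is clear of the housing.
- battery0: Fresh block battery on the worktop, lying flat, 27 (x) x 48 (y) x 17 mm (z), 45 g, may be absent. Origin under its centre; the two terminal studs are on the -y end (solid body from y = -21 to +24 mm).
- battery1: Fresh block battery on the worktop, lying flat, 27 (x) x 48 (y) x 17 mm (z), 45 g, may be absent. Origin under its centre; the two terminal studs are on the -y end (solid body from y = -21 to +24 mm).
- battery2: Fresh block battery on the worktop, lying flat, 27 (x) x 48 (y) x 17 mm (z), 45 g, may be absent. Origin under its centre; the two terminal studs are on the -y end (solid body from y = -21 to +24 mm).
- spent0: Spent block battery, same shape, size and weight as the others (origin under its centre, terminals on its -y end); starts inside the shut drawer, flat on the floor of bay 1, terminals to the back; may be absent. When the drawer springs out it may slide a few mm towards the front.
- spent1: Spent block battery, same shape, size and weight as the others (origin under its centre, terminals on its -y end); starts inside the shut drawer, flat on the floor of bay 3, terminals to the back; may be absent. When the drawer springs out it may slide a few mm towards the front.
- spent_tray: Grey open collecting tray, fixed, outside 124 (x) x 92 (y) x 24 mm high, walls and floor 4 mm or so thick. Origin under its centre; yaw varies.
- beaker: Bystander: low clear glass beaker, 51 mm across, 66 mm high, origin under its centre
- charger: Bystander: small white plug-in charger, 28 x 60 x 28 mm
- tape_roll: Bystander: roll of white tape lying flat, 62 mm across, 19 mm high
There are look-alikes about, which are no part of the job. Of the things shaped like the release_pin, the steel one is meant.

How it is judged:
By the outcome, as a careful person would: the job done as asked, in the order asked, and still so for the second after the job is handed in, with the robot touching nothing.
Of battery0, battery1, battery2 only 2 to 3 are there at a start; the rules pass over those that are not, and their reading is None.
Of spent0, spent1 only 1 to 2 are there at a start; the rules pass over those that are not, and their reading is None.
At some moment in a run one of battery0, battery1, battery2 may be knocked a few centimetres aside while the robot is not near it.
It also fails if it takes over 210 s, if anything falls off the work surface, if the arm or the gripper's body presses on something with over 40 N, if the wrist force passes 120 N, or if a joint passes its speed limit or range.

## Robot

A 7-joint arm with a two-finger parallel gripper is mounted at the origin on the work surface; the furniture and walls round the work are solid. World frame = base frame: x ahead of the robot, y to its left, z up, the work surface at z = 0. Lengths are in m, angles in rad, forces in N, time in s.
With the tool pointing down it reaches from about 0.425 to 0.875 m from the base axis. Payload 8.4 kg.
Tool frame: the origin (TCP) lies midway between the tips of the shut fingers; the grasp point (between the pads) lies behind it (arm.grip_depth is the z of the grasp point in the tool frame, in m); z points along the fingers, y is the line along which they close (so a half turn about z gives the same grasp; the last joint's range is limited). The gripper opens to 87 mm and grips with 3 to 60 N. Pads are 19 mm wide; open, the fingers measure 117 mm over their backs; the gripper's body (75 mm by 190 mm) begins 51 mm behind the grasp point.
Start: joints at [-1.227, 0.333, 0.04, 1.465, -0.013, 1.343, -0.059], TCP at [0.279, 0.587, 0.223] pointing down, gripper open.
Joint ranges: [-2.58, 2.58], [-0.38, 2.09], [-1.3, 1.39], [0.25, 2.4], [-1.5, 4.64], [0.08, 2.09], [-2.65, 2.65]. Speed limits (rad/s): [2.22, 2.22, 2.79, 2.79, 3.14, 3.14, 3.14].

## Interface

Orientations are given as [roll, pitch, yaw] about the fixed x, y, z axes, in that order (R = Rz(yaw) Ry(pitch) Rx(roll)).
In Python, from cell import get_state, eyes, workorder, arm gives the robot as it stands.
- The arm moves only by the shell command python3 -m pendant 'ROWS'. ROWS is JSON, a list of rows, each an object with "linear": the shift along the tool's x, y, z in m, a list of three; "twist": the turn, a rotation vector about the tool's x, y, z in rad, a list of three; "fingers": the opening, from 0 (shut) to 1 (fully open). A call has 1 to 20 rows; each row shifts and turns the commanded pose from where the row before left it, along the tool's axes as they then stand; what a row does not reach is not made up. A row lasts 1/10 s, in which the tool goes at most 50 mm and 8.59 degrees, less where a joint would pass 70% of its speed; a pose out of reach is approached as far as the arm can. A call with a gripper value outside its range is refused whole. The fingers move at their own pace and stop on an object; the grip force is fixed at half the most. Time passes only in rows, so rows that do not move let the fingers close. It gives the time, the measured TCP pose, the force, the opening and the grip force at its end, in the units of the state.
- get_state(): the state, without advancing time (a new reading comes with each control period).
- eyes.snapshot(name): name is "side" or "top"; returns a dict with "pixels" (400x640x3 uint8, blue, green, red), "range_z" (400x640 float32, m along the optical axis (not along the pixel's ray), 0 where there is no reading), "fx", "fy", "cx", "cy" (pixels), "R" (3x3) and "t" (3): a world point X has camera coordinates R X + t. Camera axes: x right, y down, z forward; pixel columns grow to the right and rows downward; lengths in m; the calibration is good to about 2 mm. A picture is of the moment at which its call begins.
- workorder.job_done(): hands the job in; it is judged then, once.
The state is a dict: "t": time; "q": joint angles; "qd": joint speeds; "joint_efforts": joint torques, N m; "eef_pos": TCP position; "orientation": TCP orientation; "contact_force": force on the tool from outside, world axes, zero at the start; "moment": the same for the moment, N m; "gripper_width": opening from 0.0 (shut) to 1.0 (fully open); "finger_force": force on a finger pad.
Only numpy, scipy, OpenCV 4.12 (cv2) and the standard library are available. Lean on these libraries where they do the work, as an engineer would, in place of code of your own. Each camera call takes 0.05 s, during which the arm holds its last target. There are 200 camera calls.

## Working session

There is one attempt and no reset: what is moved stays moved. The work goes in short steps, Python scripts to look and compute and a shell command to move; the robot and the scene stay as the last step left them, time stands still between calls to the robot, and variables do not carry over. Pictures are saved under pics/ and viewed, at most 14 in all, crops included, and the job is handed in when it is done.

```bash
ls; mkdir -p pics; python3 - <<'E'
from cell import get_state, eyes, arm
import cv2,pickle
s=get_state();print(s);print(arm.grip_depth)
for n in("top","side"):
    d=eyes.snapshot(n);cv2.imwrite(f"pics/{n}0.png",d["pixels"]);pickle.dump(d,open(f"{n}0.pkl","wb"))
    print(n,d["fx"],d["fy"],d["cx"],d["cy"],d["R"],d["t"])
E
```

```text
pics
{'t': 0.0, 'q': array([-1.22718207,  0.33391669,  0.03991103,  1.46626434, -0.01341418,
        1.34326471, -0.05852034]), 'qd': array([ 0.00204682, -0.00013074,  0.00090549, -0.00024111,  0.00048075,
        0.00031526, -0.00151178]), 'joint_efforts': array([-4.66626880e-04, -6.56363440e+01,  1.33456416e+00, -4.03807819e+01,
       -5.99632692e-02,  4.46635822e-02,  1.57485852e-04]), 'eef_pos': array([0.27836232, 0.58687698, 0.22165942]), 'orientation': array([-3.14000964e+00,  1.06733286e-04,  2.69870261e+00]), 'contact_force': array([ 0.79028138, -0.5155485 , -1.4603252 ]), 'moment': array([ 0.00682059, -0.05996261, -0.05320177]), 'finger_force': 0.0, 'gripper_width': 0.9989191554627234}
-0.0187
top 390.0437250100162 390.0437250100162 314.1211558704548 191.81673322195033 [[-0.02386751 -0.9996481  -0.01157635]
 [-0.99507024  0.02486997 -0.09600365]
 [ 0.09625777  0.00922791 -0.99531366]] [-0.04110431  0.49696231  1.28010319]
side 387.3399324349448 387.3399324349448 317.76743664266866 198.75676004623057 [[ 0.99810417  0.06014888 -0.01304531]
 [ 0.01577387 -0.45486744 -0.89041945]
 [-0.05949162  0.88852559 -0.45495387]] [-0.50012034  0.08524239  1.46622484]
```

View pics/top0.png

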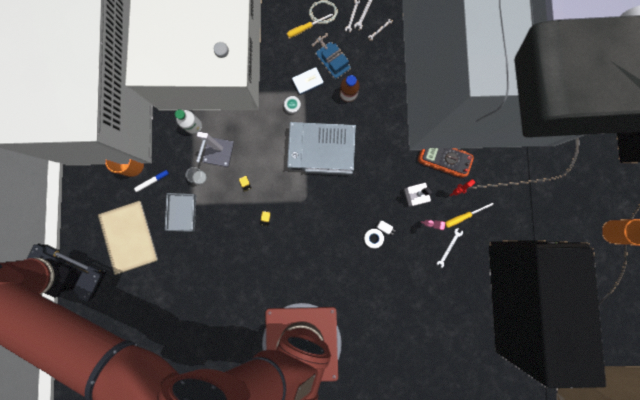

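View pics/side0.png

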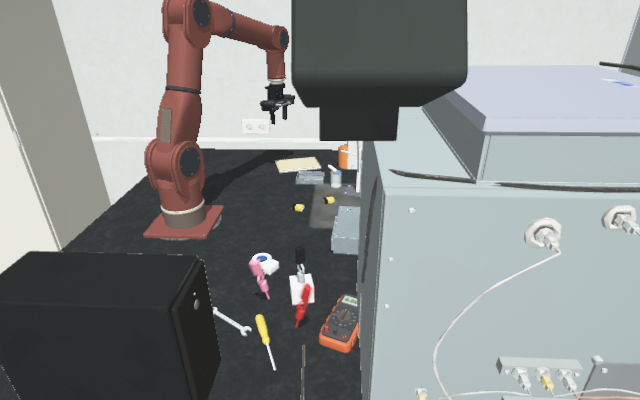

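The top view shows the housing at (321,148) and the tray at (180,212). The peg stand is at (215,150), the beaker at (196,176), and the yellow batteries at (244,182) and (266,217). Three things could be taken for the release pin: the black-grip tool upright in the white block (417,194), the pink tool (433,224) and the red tool (463,188). By its description the steel pin is the one in the holder at (417,194). I'll check that in close crops.

```bash
cat > h.py <<'E'
import numpy as np,cv2,pickle
from cell import get_state,eyes
def snap(n,tag):
    d=eyes.snapshot(n);pickle.dump(d,open(f"{n}{tag}.pkl","wb"));return d
def load(n,tag): return pickle.load(open(f"{n}{tag}.pkl","rb"))
def ray(d,u,v,z):
    "pixel -> world point on plane z"
    R,t=np.array(d["R"]),np.array(d["t"]);c=-R.T@t
    r=R.T@np.array([(u-d["cx"])/d["fx"],(v-d["cy"])/d["fy"],1]);return c+r*(z-c[2])/r[2]
def proj(d,X):
    p=np.array(d["R"])@np.array(X)+np.array(d["t"]);return d["fx"]*p[0]/p[2]+d["cx"],d["fy"]*p[1]/p[2]+d["cy"]
def tri(d1,u1,d2,u2):
    "two-view point"
    A=[];b=[]
    for d,(u,v) in((d1,u1),(d2,u2)):
        R,t=np.array(d["R"]),np.array(d["t"])
        for k,(a,f,c) in enumerate(((u,d["fx"],d["cx"]),(v,d["fy"],d["cy"]))):
            m=(a-c)/f;A.append(R[k]-m*R[2]);b.append(m*t[2]-t[k])
    return np.linalg.lstsq(np.array(A),np.array(b),rcond=None)[0]
def cloud(d):
    Z=d["range_z"];v,u=np.indices(Z.shape)
    P=np.stack([(u-d["cx"])/d["fx"]*Z,(v-d["cy"])/d["fy"]*Z,Z],-1)-np.array(d["t"])
    W=P@np.array(d["R"]);W[Z==0]=np.nan;return W
def crop(d,x0,y0,x1,y1,k,f):
    cv2.imwrite(f,cv2.resize(d["pixels"][y0:y1,x0:x1],None,fx=k,fy=k,interpolation=cv2.INTER_CUBIC))
E
python3 - <<'E'
from h import *
d=load("top","0");s=load("side","0")
a=cv2.resize(d["pixels"][120:240,160:360],None,fx=4,fy=4,interpolation=cv2.INTER_CUBIC)
cv2.imwrite("pics/c1.png",a)
b=cv2.resize(d["pixels"][165:245,360:480],None,fx=4,fy=4,interpolation=cv2.INTER_CUBIC)
c=cv2.resize(s["pixels"][235:335,240:350],None,fx=3,fy=3,interpolation=cv2.INTER_CUBIC)
o=np.zeros((320,810,3),np.uint8);o[:320,:480]=b;o[:300,480:810]=c
cv2.imwrite("pics/c2.png",o[:, :800])
W=cloud(d)
def rect(z0,z1,box):
    x0,y0,x1,y1=box;m=np.zeros(W.shape[:2],bool);m[y0:y1,x0:x1]=1
    m&=(W[...,2]>z0)&(W[...,2]<z1);p=W[m][:,:2]
    if len(p)<5:return len(p)
    r=cv2.minAreaRect((p*1000).astype(np.float32));return len(p),np.round(r[0],1),np.round(r[1],1),round(r[2],1),W[m][:,2].mean().round(4)
print("housing",rect(.052,.075,(275,110,365,185)))
print("holder",rect(.045,.06,(400,175,440,215)))
print("pin",rect(.08,.2,(400,175,440,215)))
print("tray",rect(.015,.035,(155,185,205,240)))
print("standbase",rect(.004,.016,(185,125,245,172)))
print("post",rect(.19,.21,(185,125,245,172)))
print("beaker",rect(.03,.09,(183,165,210,190)))
hsv=cv2.cvtColor(d["pixels"],cv2.COLOR_BGR2HSV)
m=cv2.inRange(hsv,(20,120,100),(35,255,255));m[:150]=0
for c in cv2.findContours(m,0,1)[0]:
    if cv2.contourArea(c)>15:
        r=cv2.minAreaRect(c);print(r,ray(d,*r[0],.017))
E
```

```text
housing (2976, array([641.2, -81.3]), array([215.3, 159.5]), 85.4, np.float64(0.0611))
holder (273, array([ 479.7, -395.8]), array([59.2, 62.3]), 12.6, np.float64(0.0511))
pin (90, array([ 478.8, -394.7]), array([22.9, 21.3]), 79.0, np.float64(0.1378))
tray (220, array([441.4, 397. ]), array([ 93.3, 124. ]), 88.0, np.float64(0.0224))
standbase (668, array([657.6, 286.5]), array([206.5, 160.3]), 88.3, np.float64(0.0088))
post (52, array([657. , 269.6]), array([28.3, 14. ]), 76.5, np.float64(0.1991))
beaker (130, array([559.8, 337.8]), array([49.4, 47.9]), 62.9, np.float64(0.0518))
((458.20001220703125, 218.9000244140625), (7.155416965484619, 28.174455642700195), 63.43495178222656) [ 0.39409347 -0.52970969  0.017     ]
((265.189208984375, 216.3648681640625), (9.04194450378418, 9.86393928527832), 9.462321281433105) [0.41808798 0.112408   0.017     ]
((243.77584838867188, 181.1896514892578), (9.47046184539795, 8.356289863586426), 68.19859313964844) [0.53841996 0.18338304 0.017     ]
```

View pics/c1.png

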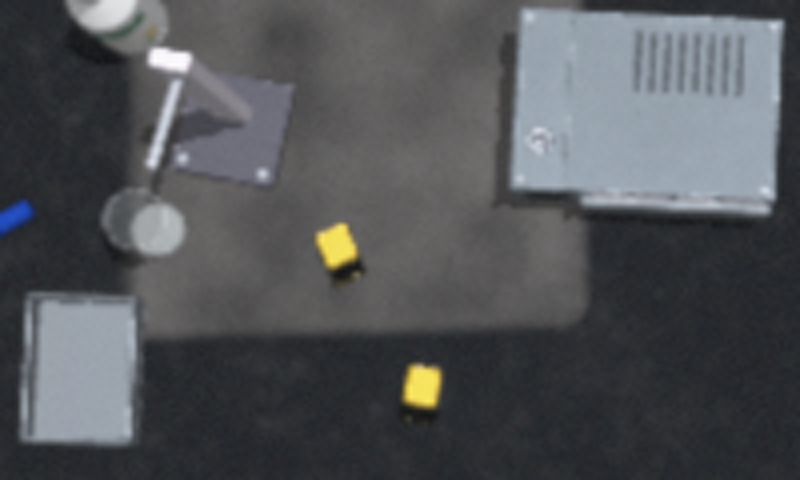

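View pics/c2.png

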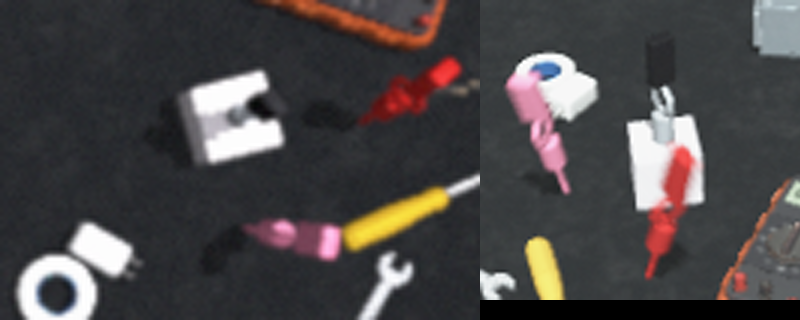

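The crops settle it: the black-grip tool with a steel eye and collar stands in the white block, at crop (245,110), which is top px (417,194). The pink and red tools are look-alikes lying loose. The access hole is at crop (540,141), top px (295,155). Both fresh batteries have their dark terminal ends towards the robot.

```bash
python3 - <<'E'
from h import *
d=load("top","0");s=load("side","0");W=cloud(d);S=cloud(s)
def pts(W,z0,z1,b):
    x0,y0,x1,y1=b;return W[(W[...,2]>z0)&(W[...,2]<z1)&(W[...,0]>x0)&(W[...,0]<x1)&(W[...,1]>y0)&(W[...,1]<y1)]
def rect(p): r=cv2.minAreaRect((p[:,:2]*1000).astype(np.float32));return len(p),np.round(r[0],1),np.round(r[1],1),round(r[2],1),p.mean(0).round(4)
for n,C in(("top",W),("side",S)):
    for z0,z1 in((.155,.175),(.12,.158),(.085,.112),(.058,.08)):
        p=pts(C,z0,z1,(.44,-.44,.52,-.35))
        if len(p)>3: print(n,z0,rect(p))
print("housing top",rect(pts(W,.058,.07,(.5,-.25,.8,.06))))
print("holder",rect(pts(W,.047,.058,(.43,-.45,.53,-.34))))
print("base",rect(pts(W,.005,.014,(.58,.2,.73,.34))))
g=pts(W,.16,.19,(.55,.2,.66,.34));print("peg",rect(g)); 
i=np.argsort(g[:,0]);print(g[i][:3],g[i][-3:])
print("peg side",[rect(pts(S,.16,.19,(.55,.2,.66,.34)))] if len(pts(S,.16,.19,(.55,.2,.66,.34)))>3 else 0)
pk=[((152,163),.187),((180,80),.174)]
for (u,v),z in pk: print("pegpix",ray(d,160+u/4,120+v/4,z))
for c in((182,158),(263,175),(293,83)): print("base corner",ray(d,160+c[0]/4,120+c[1]/4,.01))
print("hole px",ray(d,295,155.2,.062))
for c in((523,8),(783,20),(775,202),(512,190)): print("hc",ray(d,160+c[0]/4,120+c[1]/4,.062))
# peg centerline in image: white pixels fit
g=d["pixels"][120:180,185:220];
# bays of interest: yellow+dark battery footprint from depth
for c in((.538,.183),(.418,.112)):
    p=pts(W,.011,.022,(c[0]-.05,c[1]-.04,c[0]+.04,c[1]+.04));print("bat",rect(p))
    p=pts(S,.011,.022,(c[0]-.05,c[1]-.04,c[0]+.04,c[1]+.04));print("batS",len(p)>3 and rect(p))
E
```

```text
top 0.155 (39, array([ 479.3, -395.2]), array([23.1, 13.1]), 37.1, array([ 0.4789, -0.3946,  0.1624]))
top 0.12 (29, array([ 477.8, -390.2]), array([23.9,  8.2]), 18.7, array([ 0.4781, -0.3891,  0.1389]))
top 0.085 (9, array([ 475.3, -389. ]), array([ 4.5, 16.1]), 42.1, array([ 0.4739, -0.3868,  0.1009]))
top 0.058 (10, array([ 477. , -389.8]), array([17.4,  5.9]), 23.1, array([ 0.4779, -0.3888,  0.0659]))
side 0.155 (55, array([ 479.1, -396.6]), array([24.1, 17.6]), 29.2, array([ 0.479 , -0.3985,  0.1622]))
side 0.12 (117, array([ 480. , -399.5]), array([26.1, 14.7]), 19.4, array([ 0.4792, -0.4009,  0.139 ]))
side 0.085 (35, array([ 480.2, -397.8]), array([ 6.5, 29.1]), 37.7, array([ 0.4792, -0.3982,  0.0972]))
side 0.058 (49, array([ 479.9, -401.1]), array([19.6, 13.2]), 13.0, array([ 0.4792, -0.4016,  0.0691]))
housing top (2647, array([642. , -81.3]), array([215.1, 157. ]), 85.8, array([ 0.6448, -0.0815,  0.0617]))
holder (255, array([ 479.6, -395.9]), array([59.3, 62.1]), 12.9, array([ 0.4781, -0.3913,  0.0513]))
base (535, array([654.5, 270.8]), array([140.3, 141. ]), 88.5, arr
[... 534 characters left out ...]
0.61728643 0.31523221 0.01      ]
base corner [0.60080216 0.24591826 0.01      ]
base corner [0.67995517 0.21997114 0.01      ]
hole px [0.61412652 0.00615266 0.062     ]
hc [0.72565859 0.01806535 0.062     ]
hc [ 0.70974671 -0.19596697  0.062     ]
hc [ 0.55861398 -0.18430007  0.062     ]
hc [0.57400179 0.0298027  0.062     ]
bat (100, array([533. , 179.4]), array([45.3, 25.7]), 21.4, array([0.5325, 0.1793, 0.0162]))
batS (46, array([531.8, 178.6]), array([45.8, 32. ]), 20.3, array([0.5311, 0.1767, 0.0162]))
bat (103, array([412.7, 113.1]), array([26.6, 44.9]), 78.8, array([0.4127, 0.1129, 0.016 ]))
batS (51, array([413.2, 114.2]), array([34.9, 46.3]), 80.1, array([0.413 , 0.1095, 0.0166]))
```

```bash
cat >> h.py <<'E'
from scipy.spatial.transform import Rotation as Ro
def go(p,yaw=None,frompos=None):
    "print tool-frame shift to reach p after turning to yaw, from the present pose"
    s=get_state();o=s["orientation"];T=Ro.from_euler("xyz",o)
    if yaw is None: yaw=o[2]
    N=Ro.from_euler("xyz",[np.pi,0,yaw])
    q=s["eef_pos"]
    print("t",round(s["t"],1),"pos",np.round(q,4),"rpy",np.round(o,3),"w",round(s["gripper_width"],3),"F",np.round(s["contact_force"],1),"q7",round(s["q"][6],2))
    print(" twist",np.round((T.inv()*N).as_rotvec(),4),"then linear",np.round(N.inv().apply(np.array(p)-q),4))
E
python3 -m pendant '[{"linear":[-0.0345,-0.0235,0],"twist":[0,0,0],"fingers":1},{"linear":[-0.0345,-0.0235,0],"twist":[0,0,0],"fingers":1},{"linear":[-0.0345,-0.0235,0],"twist":[0,0,0],"fingers":1},{"linear":[-0.0345,-0.0235,0],"twist":[0,0,0],"fingers":1},{"linear":[-0.0345,-0.0235,0],"twist":[0,0,0],"fingers":1},{"linear":[-0.0345,-0.0235,0],"twist":[0,0,0],"fingers":1},{"linear":[-0.0345,-0.0235,0],"twist":[0,0,0],"fingers":1},{"linear":[-0.0345,-0.0235,0],"twist":[0,0,0],"fingers":1},{"linear":[0,0,0],"twist":[0,0,0.1415],"fingers":1},{"linear":[0,0,0],"twist":[0,0,0.1415],"fingers":1},{"linear":[0,0,0],"twist":[0,0,0.1415],"fingers":1},{"linear":[0,0,0],"twist":[0,0,0.1415],"fingers":1},{"linear":[0,0,0],"twist":[0,0,0.1415],"fingers":1},{"linear":[0,0,0],"twist":[0,0,0.1415],"fingers":1},{"linear":[0,0,0],"twist":[0,0,0.1415],"fingers":1},{"linear":[0,0,0],"twist":[0,0,0.1415],"fingers":1},{"linear":[0,0,0],"twist":[0,0,0.1415],"fingers":1},{"linear":[0,0,0],"twist":[0,0,0.1415],"fingers":1},{"linear":[0,0,0],"twist":[0,0,0.1415],"fingers":1},{"linear":[0,0,0],"twist":[0,0,0.1415],"fingers":1}]'
python3 -c "
from h import *
go([.5,0,.223],.576)"
```

```text
t: 2.1
eef_pos: [0.4471, 0.299, 0.2222]
orientation: [-3.141, 0.001, 0.995]
contact_force: [-0.2, -0.2, 1.1]
gripper_width: 1.002
finger_force: 0.0
t 2.1 pos [0.4471 0.299  0.2222] rpy [-3.141e+00  1.000e-03  9.950e-01] w 1.002 F [-0.2 -0.2  1.1] q7 -1.22
 twist [-0.      0.0008  0.419 ] then linear [-0.1185  0.2795 -0.0008]
```

```bash
python3 -m pendant '[{"linear":[0,0,0],"twist":[0,0,0.14],"fingers":1},{"linear":[0,0,0],"twist":[0,0,0.14],"fingers":1},{"linear":[0,0,0],"twist":[0,0,0.14],"fingers":1},{"linear":[-0.017,0.04,0],"twist":[0,0,0],"fingers":1},{"linear":[-0.017,0.04,0],"twist":[0,0,0],"fingers":1},{"linear":[-0.017,0.04,0],"twist":[0,0,0],"fingers":1},{"linear":[-0.017,0.04,0],"twist":[0,0,0],"fingers":1},{"linear":[-0.017,0.04,0],"twist":[0,0,0],"fingers":1},{"linear":[-0.017,0.04,0],"twist":[0,0,0],"fingers":1},{"linear":[-0.017,0.04,0],"twist":[0,0,0],"fingers":1},{"linear":[-0.026,0.036,0],"twist":[0,0,0],"fingers":1},{"linear":[-0.026,0.036,0],"twist":[0,0,0],"fingers":1},{"linear":[-0.026,0.036,0],"twist":[0,0,0],"fingers":1},{"linear":[-0.026,0.036,0],"twist":[0,0,0],"fingers":1},{"linear":[-0.026,0.036,0],"twist":[0,0,0],"fingers":1},{"linear":[-0.026,0.036,0],"twist":[0,0,0],"fingers":1},{"linear":[-0.026,0.036,0],"twist":[0,0,0],"fingers":1},{"linear":[-0.026,0.036,0],"twist":[0,0,0],"fingers":1},{"linear":[0,0,0],"twist":[0,0,0],"fingers":1}]'
python3 -c "
from h import *
go([.4795,-.396,.128],.576)"
```

```text
t: 4.0
eef_pos: [0.4823, -0.3618, 0.2222]
orientation: [3.14, 0.004, 0.572]
contact_force: [-1.4, -0.6, -0.1]
gripper_width: 1.004
finger_force: 0.0
t 4.0 pos [ 0.4823 -0.3618  0.2222] rpy [3.14  0.004 0.572] w 1.004 F [-1.4 -0.6 -0.1] q7 -0.21
 twist [ 0.0019  0.0039 -0.0037] then linear [-0.021   0.0272  0.0942]
```

```bash
python3 -m pendant '[{"linear":[-0.021,0.0272,0],"twist":[0,0.004,0],"fingers":1},{"linear":[0,0,0.03],"twist":[0,0,0],"fingers":1},{"linear":[0,0,0.03],"twist":[0,0,0],"fingers":1},{"linear":[0,0,0.024],"twist":[0,0,0],"fingers":1},{"linear":[0,0,0.01],"twist":[0,0,0],"fingers":1},{"linear":[0,0,0],"twist":[0,0,0],"fingers":0},{"linear":[0,0,0],"twist":[0,0,0],"fingers":0},{"linear":[0,0,0],"twist":[0,0,0],"fingers":0},{"linear":[0,0,0],"twist":[0,0,0],"fingers":0},{"linear":[0,0,0],"twist":[0,0,0],"fingers":0},{"linear":[0,0,0],"twist":[0,0,0],"fingers":0},{"linear":[0,0,0],"twist":[0,0,0],"fingers":0},{"linear":[0,0,0],"twist":[0,0,0],"fingers":0}]'
python3 -c "
from h import *
go([.4795,-.396,.128],.576)"
```

```text
t: 5.3
eef_pos: [0.4832, -0.3892, 0.1286]
orientation: [3.142, -0.004, 0.581]
contact_force: [-0.4, 1.5, 0.4]
gripper_width: 0.357
finger_force: 0.0
t 5.3 pos [ 0.4832 -0.3892  0.1286] rpy [ 3.142 -0.004  0.581] w 0.357 F [-0.4  1.5  0.4] q7 -0.09
 twist [ 0.     -0.004   0.0047] then linear [-0.0068  0.0037  0.0006]
```

```bash
python3 -m pendant '[{"linear":[-0.003,0.002,0],"twist":[0,0,0],"fingers":0.3},{"linear":[-0.003,0.002,0],"twist":[0,0,0],"fingers":0.3},{"linear":[-0.001,0,0],"twist":[0,0,0],"fingers":0},{"linear":[0,0,0],"twist":[0,0,0],"fingers":0},{"linear":[0,0,0],"twist":[0,0,0],"fingers":0},{"linear":[0,0,0],"twist":[0,0,0],"fingers":0},{"linear":[0,0,0],"twist":[0,0,0],"fingers":0},{"linear":[0,0,0],"twist":[0,0,0],"fingers":0},{"linear":[0,0,0],"twist":[0,0,0],"fingers":0}]'
python3 -c "
from h import *
go([.4795,-.396,.23],.576)"
```

```text
t: 6.2
eef_pos: [0.4796, -0.3963, 0.1285]
orientation: [-3.142, -0.004, 0.581]
contact_force: [-0.6, 0.0, -0.4]
gripper_width: 0.16
finger_force: 29.9
t 6.2 pos [ 0.4796 -0.3963  0.1285] rpy [-3.142 -0.004  0.581] w 0.16 F [-0.6  0.  -0.4] q7 -0.08
 twist [-0.0001 -0.0039  0.0049] then linear [ 1.000e-04 -3.000e-04 -1.015e-01]
```

```bash
python3 -m pendant '[{"linear":[0,0,-0.025],"twist":[0,0,0],"fingers":0},{"linear":[0,0,-0.025],"twist":[0,0,0],"fingers":0},{"linear":[0,0,-0.025],"twist":[0,0,0],"fingers":0},{"linear":[0,0,-0.025],"twist":[0,-0.004,0],"fingers":0},{"linear":[0.03,-0.024,0],"twist":[0,0,0],"fingers":0},{"linear":[0.03,-0.024,0],"twist":[0,0,0],"fingers":0},{"linear":[0.03,-0.024,0],"twist":[0,0,0],"fingers":0},{"linear":[0.03,-0.024,0],"twist":[0,0,0],"fingers":0},{"linear":[0.03,-0.024,0],"twist":[0,0,0],"fingers":0},{"linear":[0.03,-0.024,0],"twist":[0,0,0],"fingers":0},{"linear":[0.03,-0.024,0],"twist":[0,0,0],"fingers":0},{"linear":[0.03,-0.024,0],"twist":[0,0,0],"fingers":0},{"linear":[0.03,-0.024,0],"twist":[0,0,0],"fingers":0},{"linear":[0.03,-0.024,0],"twist":[0,0,0],"fingers":0},{"linear":[0.03,-0.024,0],"twist":[0,0,0],"fingers":0},{"linear":[0,0,0],"twist":[0,0,0],"fingers":0}]'
python3 - <<'E'
from h import *
go([.6141,.0061,.23])
t=snap("top","1");s=snap("side","1")
print(proj(s,[.614,.006,.062]),proj(s,[.614,.006,.11]))
a=cv2.resize(t["pixels"][110:190,260:370],None,fx=4,fy=4,interpolation=cv2.INTER_CUBIC)
b=cv2.resize(s["pixels"][130:230,290:380],None,fx=4,fy=4,interpolation=cv2.INTER_CUBIC)
o=np.zeros((400,800,3),np.uint8);o[:320,:440]=a;o[:400,440:800]=b;cv2.imwrite("pics/c3.png",o)
E
```

```text
t: 7.8
eef_pos: [0.6113, 0.0129, 0.2276]
orientation: [-3.139, -0.0, 0.59]
contact_force: [-0.2, 0.0, -1.5]
gripper_width: 0.158
finger_force: 30.0
t 7.8 pos [0.6113 0.0129 0.2276] rpy [-3.139 -0.     0.59 ] w 0.158 F [-0.2  0.  -1.5] q7 -0.9
 twist [-0.0022 -0.0004  0.    ] then linear [-0.0014  0.0072 -0.0024]
(np.float64(348.6780961019955), np.float64(208.94185823730305)) (np.float64(348.99035821860576), np.float64(197.14926728375215))
```

View pics/c3.png

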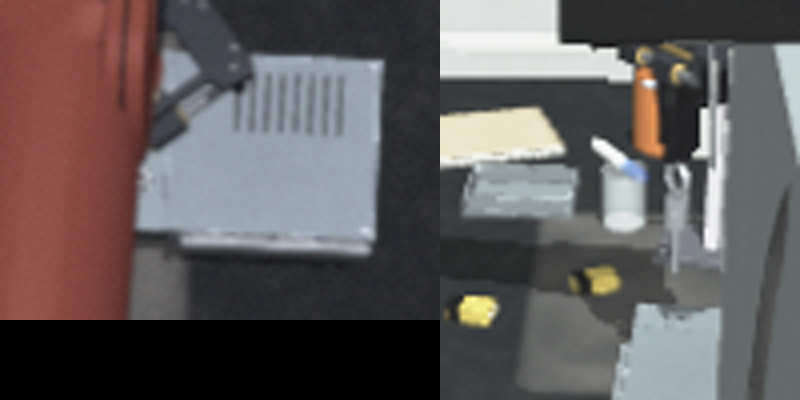

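The side crop shows the pin upright, with its tip at crop (672,270), side px (348,197.5). The top view of the hole is hidden by the arm, so I'll refine the hole's position from the first image and check the pin's axis in the side view.

```bash
python3 - <<'E'
from h import *
d=load("top","0");g=cv2.cvtColor(d["pixels"],cv2.COLOR_BGR2GRAY).astype(float)
print(g[149:162,288:303].astype(int))
w=g[150:161,289:302];bg=np.median(w);m=np.abs(w-bg);m[m<8]=0
v,u=np.indices(w.shape);c=((u*m).sum()/m.sum()+289,(v*m).sum()/m.sum()+150);print(c,ray(d,*c,.062))
s=load("side","1");print("tip pred",proj(s,[.6113,.0129,.1066]),"pin mid",proj(s,[.6113,.0129,.1366]))
gs=cv2.cvtColor(s["pixels"],cv2.COLOR_BGR2GRAY);print(gs[182:202,340:358])
s0=load("side","0");gs=cv2.cvtColor(s0["pixels"],cv2.COLOR_BGR2GRAY);print(gs[203:216,338:360],proj(s0,[.614,.006,.062]))
E
```

```text
[[116 157 164 165 167 166 163 166 165 168 168 167 170 174 177]
 [124 165 166 168 166 166 164 165 167 170 170 171 171 174 173]
 [125 168 165 164 165 168 173 170 170 167 169 169 168 170 169]
 [130 170 166 165 166 195 215 204 186 165 166 169 169 170 171]
 [134 171 167 165 173 184 184 173 182 186 170 168 159 161 170]
 [134 168 168 182 184 158 154 151 167 180 157 163 157 154 165]
 [132 167 169 181 183 175 200 182 161 166 150 164 158 153 163]
 [132 168 168 169 186 202 199 182 159 172 166 167 158 152 164]
 [135 168 168 164 169 186 199 194 157 174 171 166 158 152 162]
 [137 168 168 166 166 169 183 182 164 167 170 167 155 145 159]
 [141 166 169 166 167 168 170 169 169 170 172 170 159 151 162]
 [140 169 168 168 168 169 170 167 168 171 171 171 162 157 162]
 [145 168 169 167 167 170 168 169 168 169 169 171 167 160 163]]
(np.float64(295.74074074074076), np.float64(155.0779054916986)) [0.61446855 0.00371788 0.062     ]
tip pred (np.float64(348.1929603387602), np.float64(197.1155565898368)) pin mid (np.float64(348.38414535107574), np.float64(189.59710077380743))
[[160  98  62  62  61  59 125 157 17
[... 2038 characters left out ...]
86 187 186 185 185 185 228 206 153 132 161 171 180 182 183
  184 183 182 182]
 [154 181 188 186 187 186 186 185 185 203 189 185 175 177 180 183 184 184
  185 184 183 183]
 [155 177 184 165 175 181 185 187 165 174 178 187 186 184 185 185 185 184
  185 183 183 183]
 [173 183 181 174 177 180 181 181 173 176 178 179 181 174 172 178 181 182
  178 177 180 182]
 [168 182 182 181 181 180 179 180 179 179 180 179 178 177 176 179 179 180
  180 178 179 173]
 [168 180 180 181 181 180 181 181 181 181 180 179 179 179 179 179 180 179
  179 179 178 169]
 [173 181 181 180 181 180 180 180 180 180 180 179 178 179 179 179 179 178
  177 178 179 154]] (np.float64(348.6780961019955), np.float64(208.94185823730305))
```

```bash
python3 - <<'E'
from h import *
d=load("top","0")["pixels"][147:163,286:303];s=load("side","0")["pixels"][202:218,340:357]
st=lambda a:np.clip((a.astype(float)-110)*1.9,0,255).astype(np.uint8)
k=23
f=lambda a:cv2.resize(st(a),None,fx=k,fy=k,interpolation=cv2.INTER_NEAREST)
cv2.imwrite("pics/c4.png",np.hstack([f(d),f(s)]))
E
```

```text
(no output)
```

View pics/c4.png

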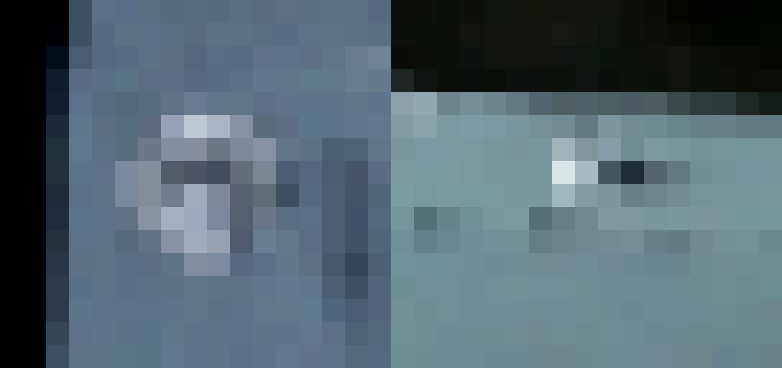

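```bash
python3 -c "
from h import *
go([.6152,.0085,.187])"
```

```text
t 7.9 pos [0.6103 0.0064 0.2281] rpy [-3.142e+00  1.000e-03  5.830e-01] w 0.162 F [-0.9 -1.3 -1.2] q7 -0.89
 twist [-0.      0.0009 -0.    ] then linear [0.0053 0.0009 0.0411]
```

```bash
python3 -m pendant '[{"linear":[0.005,0.001,0],"twist":[0,0,0],"fingers":0},{"linear":[0,0,0.02],"twist":[0,0,0],"fingers":0},{"linear":[0,0,0.015],"twist":[0,0,0],"fingers":0},{"linear":[0,0,0.004],"twist":[0,0,0],"fingers":0},{"linear":[0,0,0],"twist":[0,0,0],"fingers":0},{"linear":[0,0,0],"twist":[0,0,0],"fingers":0}]'
python3 - <<'E'
from h import *
go([.6152,.0085,.183])
s=snap("side","2");p=get_state()["eef_pos"];print(proj(s,p-[0,0,.121]))
print(cv2.cvtColor(s["pixels"],cv2.COLOR_BGR2GRAY)[196:213,341:358])
E
```

```text
t: 8.5
eef_pos: [0.6153, 0.0067, 0.1901]
orientation: [3.141, -0.0, 0.58]
contact_force: [0.4, -0.0, -1.2]
gripper_width: 0.16
finger_force: 30.0
t 8.5 pos [0.6153 0.0067 0.1901] rpy [ 3.141 -0.     0.58 ] w 0.16 F [ 0.4 -0.  -1.2] q7 -0.88
 twist [ 0.0003 -0.0005 -0.    ] then linear [ 0.0009 -0.0016  0.0071]
(np.float64(349.11397355280207), np.float64(207.0772894876036))
[[ 66  68  72  76  76  80 126 159 169 170 165 134 109 110 120 123 122]
 [ 67  69  69  69  70  71  88 114 158 161 145 118 104 104 106 101  96]
 [ 69  70  69  69  70  71  70  99 157 156 126 110 107 105 103  99  96]
 [ 69  71  70  72  71  72  71 102 159 149 118 109 107 107 104 104 103]
 [ 71  70  73  71  73  73 100 115 161 146 120 111 108 107 105 105 104]
 [ 72  73  73  73  73  74  85 112 162 146 119 111 109 106 107 108 107]
 [ 73  73  74  75  74  75  76  99 161 146 120 113 111 110 110 110 109]
 [ 72  73  75  76  75  76  75  77 157 145 119 114 113 112 112 111 112]
 [ 73  73  75  75  74  74  75  69 156 142 121 118 115 114 114 112 112]
 [ 73  72  74  74  74  74  73  69 157 137 118 118 117 116 115 116 115]
 [168 123 104 104 104  98  96  87 160 132 112 116 113 112 113 112 111]
 [184 173 169 131 111 110 110  99 160 132 111 111 110 110 110 110 113]
 [186 185 185 173 130 112 144 140 146 137 130 116 111 112 110 110 112]
 [185 185 184 183 173 131 158 147 121 111 108 110 112 110 110 110 111]
 [185 186 185 185 184 173 143 127 136 126 111 110 112 111 111 157 168]
 [164 175 181 185 185 164 161 133 122 118 113 157 169 169 168 179 181]
 [172 177 179 180 180 172 175 168 164 164 158 167 178 180 180 178 177]]
```

```bash
python3 -m pendant '[{"linear":[0.001,-0.0015,0],"twist":[0,0,0],"fingers":0},{"linear":[0,0,0.003],"twist":[0,0,0],"fingers":0},{"linear":[0,0,0.003],"twist":[0,0,0],"fingers":0},{"linear":[0,0,0.002],"twist":[0,0,0],"fingers":0},{"linear":[0,0,0.002],"twist":[0,0,0],"fingers":0},{"linear":[0,0,0],"twist":[0,0,0],"fingers":0}]'
```

```text
t: 9.15
eef_pos: [0.6149, 0.0089, 0.1792]
orientation: [-3.141, 0.001, 0.581]
contact_force: [-0.7, 0.5, -0.6]
gripper_width: 0.162
finger_force: 30.0
```

```bash
python3 -m pendant '[{"linear":[0,0,0.003],"twist":[0,0,0],"fingers":0},{"linear":[0,0,0.003],"twist":[0,0,0],"fingers":0},{"linear":[0,0,0.003],"twist":[0,0,0],"fingers":0},{"linear":[0,0,0.003],"twist":[0,0,0],"fingers":0},{"linear":[0,0,0],"twist":[0,0,0],"fingers":0}]'; python3 -m pendant '[{"linear":[0,0,0.003],"twist":[0,0,0],"fingers":0},{"linear":[0,0,0.003],"twist":[0,0,0],"fingers":0},{"linear":[0,0,0.003],"twist":[0,0,0],"fingers":0},{"linear":[0,0,0],"twist":[0,0,0],"fingers":0}]'; python3 - <<'E'
from h import *
t=snap("top","3")
a=cv2.resize(t["pixels"][120:220,160:360],None,fx=4,fy=4,interpolation=cv2.INTER_CUBIC);cv2.imwrite("pics/c5.png",a)
E
```

```text
t: 9.65
eef_pos: [0.615, 0.0089, 0.1672]
orientation: [-3.142, 0.0, 0.581]
contact_force: [-1.0, 0.1, -1.0]
gripper_width: 0.158
finger_force: 30.0
t: 10.05
eef_pos: [0.615, 0.0089, 0.1583]
orientation: [3.142, 0.0, 0.581]
contact_force: [0.1, 0.2, 0.4]
gripper_width: 0.16
finger_force: 30.0
```

View pics/c5.png

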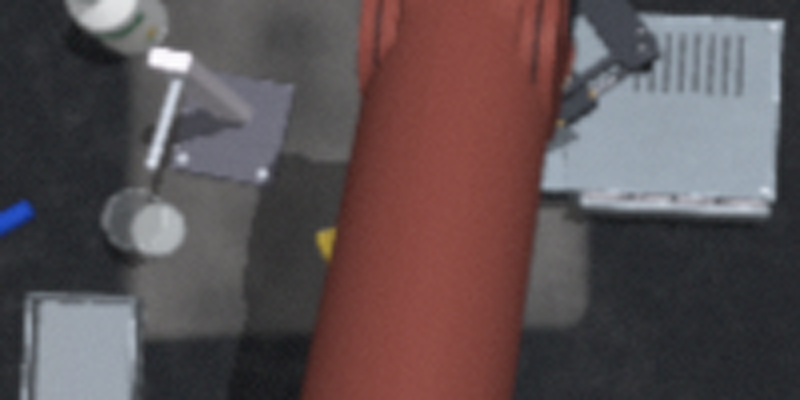

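The top view shows the drawer still shut (plate at crop (675,205)). I'll press further in small steps.

```bash
python3 -m pendant '[{"linear":[0,0,0.001],"twist":[0,0,0],"fingers":0},{"linear":[0,0,0.001],"twist":[0,0,0],"fingers":0},{"linear":[0,0,0],"twist":[0,0,0],"fingers":0},{"linear":[0,0,0],"twist":[0,0,0],"fingers":0}]'; python3 - <<'E'
from h import *
go([.6152,.0085,.183])
for i in range(2):
    s=snap("side","4");t=snap("top","4");print(get_state()["contact_force"])
a=cv2.resize(t["pixels"][120:220,160:360],None,fx=2,fy=2)
b=cv2.resize(s["pixels"][180:250,310:380],None,fx=5,fy=5,interpolation=cv2.INTER_CUBIC)
o=np.zeros((350,750,3),np.uint8);o[:200,:400]=a;o[:,400:]=b;cv2.imwrite("pics/c6.png",o)
E
```

```text
t: 10.5
eef_pos: [0.6152, 0.0089, 0.1568]
orientation: [3.141, -0.0, 0.581]
contact_force: [-1.0, -0.2, 3.4]
gripper_width: 0.155
finger_force: 30.0
t 10.5 pos [0.6152 0.0089 0.1568] rpy [ 3.141 -0.     0.581] w 0.155 F [-1.  -0.2  3.4] q7 -0.86
 twist [ 0.0002 -0.0004 -0.    ] then linear [-0.0003  0.0003 -0.0262]
[-0.49035534 -0.12746194  4.32733911]
[-1.26857524  0.3453362   3.43577008]
```

View pics/c6.png

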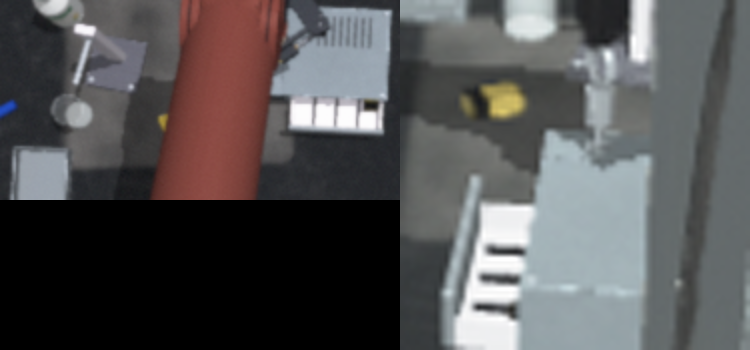

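The drawer is sliding out: the top inset shows white bays at (290–380,95–130), with a dark battery end in bay 3 at (372,104). I'll withdraw the pin and carry it to the peg.

```bash
python3 -m pendant '[{"linear":[0,0,-0.01],"twist":[0,0,0],"fingers":0},{"linear":[0,0,-0.02],"twist":[0,0,0],"fingers":0},{"linear":[0,0,-0.02],"twist":[0,0,0],"fingers":0},{"linear":[0,0,-0.014],"twist":[0,0,0],"fingers":0},{"linear":[0,0,0],"twist":[0,0,0.137],"fingers":0},{"linear":[0,0,0],"twist":[0,0,0.137],"fingers":0},{"linear":[0,0,0],"twist":[0,0,0.137],"fingers":0},{"linear":[0,0,0],"twist":[0,0,0.137],"fingers":0},{"linear":[0,0,0],"twist":[0,0,0.137],"fingers":0},{"linear":[0,0,0],"twist":[0,0,0.137],"fingers":0},{"linear":[-0.019,-0.037,0],"twist":[0,0,0],"fingers":0},{"linear":[-0.019,-0.037,0],"twist":[0,0,0],"fingers":0},{"linear":[-0.019,-0.037,0],"twist":[0,0,0],"fingers":0},{"linear":[-0.019,-0.037,0],"twist":[0,0,0],"fingers":0},{"linear":[-0.019,-0.037,0],"twist":[0,0,0],"fingers":0},{"linear":[-0.019,-0.037,0],"twist":[0,0,0],"fingers":0},{"linear":[-0.019,-0.037,0],"twist":[0,0,0],"fingers":0},{"linear":[0,0,0],"twist":[0,0,0],"fingers":0},{"linear":[0,0,0],"twist":[0,0,0],"fingers":0}]'; python3 - <<'E'
from h import *
go([.547,.294,.214],-.239)
s=snap("side","5");t=snap("top","5")
p=get_state()["eef_pos"];print("eye side",proj(s,p-[0,0,.029]),"tip",proj(s,p-[0,0,.121]))
print("pegtip side",proj(s,[.581,.286,.185]),proj(s,[.649,.2694,.17]))
a=cv2.resize(t["pixels"][115:215,170:300],None,fx=3,fy=3,interpolation=cv2.INTER_CUBIC)
b=cv2.resize(s["pixels"][130:220,305:375],None,fx=5,fy=5,interpolation=cv2.INTER_CUBIC)
o=np.zeros((450,740,3),np.uint8);o[:300,:390]=a;o[:,390:]=b;cv2.imwrite("pics/c7.png",o)
E
```

```text
t: 12.6
eef_pos: [0.547, 0.2932, 0.2201]
orientation: [3.14, 0.0, -0.239]
contact_force: [-0.2, -1.3, -1.0]
gripper_width: 0.154
finger_force: 30.0
t 12.6 pos [0.547  0.2932 0.2201] rpy [ 3.14   0.    -0.239] w 0.154 F [-0.2 -1.3 -1. ] q7 -2.16
 twist [0.0013 0.0005 0.0004] then linear [-0.0002 -0.0007  0.0061]
eye side (np.float64(332.72249530777236), np.float64(148.32172360024117)) tip (np.float64(332.6246730704845), np.float64(168.87296221265447))
pegtip side (np.float64(340.6379703080556), np.float64(150.28819928750266)) (np.float64(357.15238822632796), np.float64(155.27889785850405))
```

View pics/c7.png

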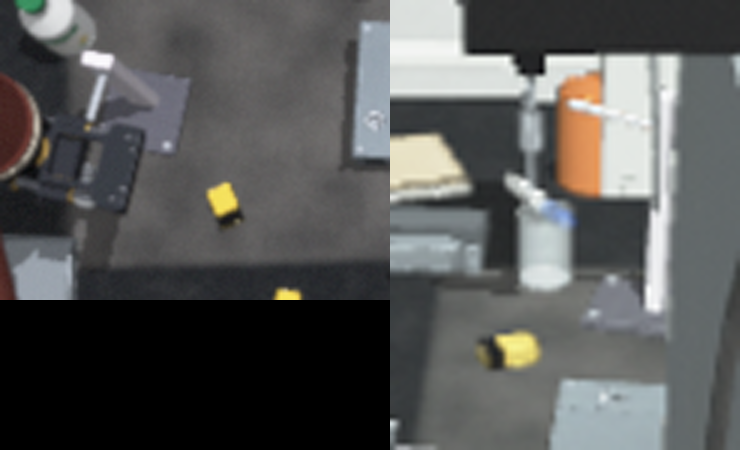

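The side crop shows the eye at (530,95), px (333,149), level with and ahead of the peg tip at (570,104), px (341,151). The lateral position agrees in the top view. I'll slide the eye on.

```bash
python3 -m pendant '[{"linear":[0,-0.0007,0.006],"twist":[0,0,0],"fingers":0},{"linear":[0.01,0,0],"twist":[0,0,0],"fingers":0},{"linear":[0.01,0,0],"twist":[0,0,0],"fingers":0},{"linear":[0.01,0,0],"twist":[0,0,0],"fingers":0},{"linear":[0.01,0,0],"twist":[0,0,0],"fingers":0},{"linear":[0,0,0],"twist":[0,0,0],"fingers":0}]'; python3 -m pendant '[{"linear":[0.009,0,0.002],"twist":[0,0,0],"fingers":0},{"linear":[0.009,0,0.002],"twist":[0,0,0],"fingers":0},{"linear":[0.009,0,0.002],"twist":[0,0,0],"fingers":0},{"linear":[0.008,0,0.002],"twist":[0,0,0],"fingers":0},{"linear":[0,0,0],"twist":[0,0,0],"fingers":0}]'; python3 - <<'E'
from h import *
go([.62,.277,.2])
s=snap("side","6");b=cv2.resize(s["pixels"][130:200,305:375],None,fx=7,fy=7,interpolation=cv2.INTER_CUBIC);cv2.imwrite("pics/c8.png",b)
p=get_state()["eef_pos"];print("eye side",proj(s,p-[0,0,.029]))
E
```

```text
t: 13.3
eef_pos: [0.5885, 0.2819, 0.2144]
orientation: [3.141, -0.001, -0.243]
contact_force: [-0.4, 0.4, -1.4]
gripper_width: 0.161
finger_force: 30.0
t: 13.8
eef_pos: [0.6217, 0.274, 0.2059]
orientation: [3.14, -0.0, -0.243]
contact_force: [-0.6, -0.8, -1.2]
gripper_width: 0.159
finger_force: 30.0
t 13.8 pos [0.6217 0.274  0.2059] rpy [ 3.14  -0.    -0.243] w 0.159 F [-0.6 -0.8 -1.2] q7 -2.04
 twist [ 0.0011 -0.0002 -0.    ] then linear [-0.0024 -0.0025  0.0059]
eye side (np.float64(350.37716504871884), np.float64(153.1573761292404))
```

View pics/c8.png

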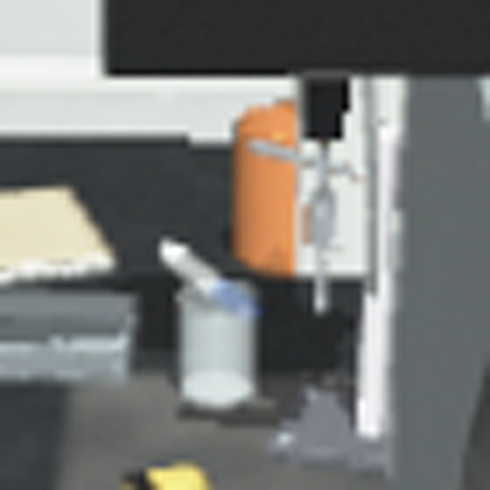

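The peg runs through the eye: it shows on both sides of it, around crop (320,155). I'll lower until the eye rests on it.

```bash
python3 -m pendant '[{"linear":[0,-0.001,0.002],"twist":[0,0,0],"fingers":0},{"linear":[0,-0.001,0.002],"twist":[0,0,0],"fingers":0},{"linear":[0,0,0.001],"twist":[0,0,0],"fingers":0},{"linear":[0,0,0],"twist":[0,0,0],"fingers":0}]';python3 -m pendant '[{"linear":[0,0,0.001],"twist":[0,0,0],"fingers":0},{"linear":[0,0,0],"twist":[0,0,0],"fingers":0}]';python3 -m pendant '[{"linear":[0,0,0.001],"twist":[0,0,0],"fingers":0},{"linear":[0,0,0],"twist":[0,0,0],"fingers":0}]'
```

```text
t: 14.25
eef_pos: [0.6209, 0.2771, 0.2013]
orientation: [3.141, 0.0, -0.241]
contact_force: [-0.1, 0.0, -0.9]
gripper_width: 0.16
finger_force: 30.0
t: 14.45
eef_pos: [0.6212, 0.2769, 0.2005]
orientation: [3.142, 0.0, -0.241]
contact_force: [0.3, 0.8, -1.3]
gripper_width: 0.16
finger_force: 30.0
t: 14.65
eef_pos: [0.6213, 0.2769, 0.1998]
orientation: [-3.141, -0.0, -0.241]
contact_force: [-0.4, 0.2, 1.1]
gripper_width: 0.155
finger_force: 30.0
```

```bash
python3 -m pendant '[{"linear":[0,0,0.0005],"twist":[0,0,0],"fingers":0},{"linear":[0,0,0],"twist":[0,0,0],"fingers":0.2},{"linear":[0,0,0],"twist":[0,0,0],"fingers":0.3},{"linear":[0,0,0],"twist":[0,0,0],"fingers":0.4},{"linear":[0,0,0],"twist":[0,0,0],"fingers":0.6},{"linear":[0,0,0],"twist":[0,0,0],"fingers":0.6},{"linear":[0,0,0],"twist":[0,0,0],"fingers":0.6},{"linear":[0,0,-0.02],"twist":[0,0,0],"fingers":0.6},{"linear":[0,0,-0.03],"twist":[0,0,0],"fingers":0.6},{"linear":[0,0,-0.04],"twist":[0,0,0],"fingers":0.6},{"linear":[-0.03,0.03,0],"twist":[0,0,0],"fingers":0.6},{"linear":[-0.03,0.03,0],"twist":[0,0,0],"fingers":0.6},{"linear":[-0.03,0.03,0],"twist":[0,0,0],"fingers":0.6},{"linear":[-0.03,0.03,0],"twist":[0,0,0],"fingers":0.6},{"linear":[-0.03,0.03,0],"twist":[0,0,0],"fingers":0.6},{"linear":[-0.03,0.03,0],"twist":[0,0,0],"fingers":0.6}]';python3 - <<'E'
from h import *
go([.45,.1,.2])
s=snap("side","7");t=snap("top","7")
a=cv2.resize(t["pixels"][115:235,160:360],None,fx=2.2,fy=2.2,interpolation=cv2.INTER_CUBIC)
b=cv2.resize(s["pixels"][130:220,310:370],None,fx=5,fy=5,interpolation=cv2.INTER_CUBIC)
o=np.zeros((450,740,3),np.uint8);o[:264,:440]=a;o[:,440:]=b;cv2.imwrite("pics/c9.png",o)
E
```

```text
t: 16.25
eef_pos: [0.4023, 0.1441, 0.2888]
orientation: [-3.141, -0.001, -0.241]
contact_force: [0.4, 0.5, -0.8]
gripper_width: 0.6
finger_force: 0.0
t 16.2 pos [0.4023 0.1441 0.2888] rpy [-3.141e+00 -1.000e-03 -2.410e-01] w 0.6 F [ 0.4  0.5 -0.8] q7 -2.46
 twist [-0.0006 -0.0006  0.    ] then linear [0.0568 0.0314 0.0888]
```

View pics/c9.png

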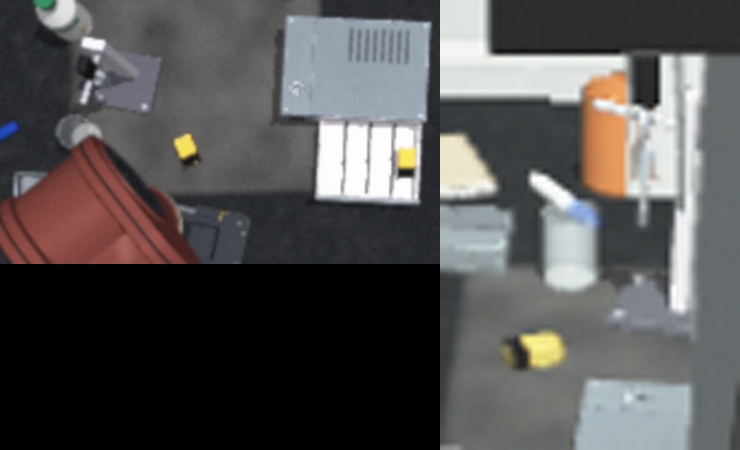

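The pin hangs by its eye on the peg, at side crop (645,125), and the drawer is fully out. There is one spent battery, in bay 3 at top crop (406,160), yellow end to the back. Before handling the fresh batteries I need to know which end carries the studs.

```bash
python3 - <<'E'
from h import *
t0=load("top","0");s0=load("side","0");t7=load("top","7");s7=load("side","7")
W=cloud(t7)
def c(d,u,v,k=13,r=9): return cv2.resize(d["pixels"][v-r:v+r+1,u-r:u+r+1],None,fx=k,fy=k,interpolation=cv2.INTER_LANCZOS4)
u,v=345,188
p=ray(t7,u,v,.03);su,sv=map(int,proj(s7,p));print(p,su,sv)
a=np.hstack([c(t0,244,182),c(t0,266,218),c(t7,u,v)])
b=np.hstack([c(s0,329,200),c(s0,299,207),c(s7,su,sv)])
cv2.imwrite("pics/c10.png",np.vstack([a,b]))
m=cv2.inRange(cv2.cvtColor(t7["pixels"],cv2.COLOR_BGR2HSV),(20,120,100),(35,255,255));m[:150]=0
for q in cv2.findContours(m,0,1)[0]:
    if cv2.contourArea(q)>10:r=cv2.minAreaRect(q);print(r,ray(t7,*r[0],.029))
def pts(W,z0,z1,b):
    x0,y0,x1,y1=b;return W[(W[...,2]>z0)&(W[...,2]<z1)&(W[...,0]>x0)&(W[...,0]<x1)&(W[...,1]>y0)&(W[...,1]<y1)]
def rect(p): r=cv2.minAreaRect((p[:,:2]*1000).astype(np.float32));return len(p),np.round(r[0],1),np.round(r[1],1),round(r[2],1),p.mean(0).round(4)
q=pts(W,.023,.036,(.45,-.165,.55,-.12));print("spent",rect(q))
q=pts(W,.045,.056,(.42,-.2,.5,.02));print("plate top",rect(q))
q=pts(W,.02,.06,(.42,-.2,.55,.02));print("drawer rims",rect(q))
E
```

```text
[ 0.50538287 -0.15628478  0.03      ] 316 240
((458.20001220703125, 218.9000244140625), (7.155416965484619, 28.174455642700195), 63.43495178222656) [ 0.39387468 -0.52543674  0.029     ]
((344.5, 187.0), (8.0, 7.0), 90.0) [ 0.50887611 -0.15479762  0.029     ]
((243.77584838867188, 181.1896514892578), (9.47046184539795, 8.356289863586426), 68.19859313964844) [0.53687335 0.18109549 0.029     ]
spent (99, array([ 494.6, -148. ]), array([30.1, 70.7]), 88.1, array([ 0.5036, -0.1524,  0.0277]))
plate top (118, array([449.8, -94.5]), array([150.5,   8.2]), 85.6, array([ 0.4496, -0.0939,  0.0506]))
drawer rims (373, array([500.1, -97.9]), array([152.1, 109.5]), 85.8, array([ 0.484 , -0.1153,  0.0349]))
```

View pics/c10.png

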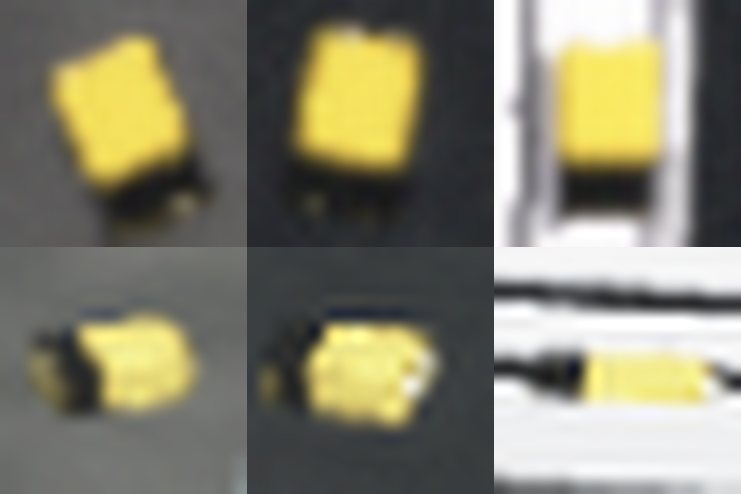

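The picture is ambiguous. The spent battery's yellow end lies to the back, where its studs are said to be, and battery B shows bright specks on its yellow end. But there are dim spots beyond the black ends too. I'll measure colour profiles along each battery.

```bash
python3 - <<'E'
from h import *
def prof(d,c,ang,z,name):
    ax=np.array([np.cos(ang),np.sin(ang)]);la=np.array([-ax[1],ax[0]])
    im=d["pixels"].astype(np.float32)
    print(name)
    for l in(-6.5,0,6.5):
        r=[]
        for s in range(-36,37,3):
            P=[*(np.array(c)+ax*s/1000+la*l/1000),z];u,v=proj(d,P)
            r.append("/".join("%d"%x for x in cv2.getRectSubPix(im,(1,1),(float(u),float(v)))[0,0]))
        print(l,r)
t0,s0,t7,s7=[load(*a) for a in(("top","0"),("side","0"),("top","7"),("side","7"))]
A=((.5330,.1794),np.radians(21.4));B=((.4127,.1131),np.radians(-11.2))
for n,d in(("top",t0),("side",s0)):
    prof(d,*A,.014,n+" A");prof(d,*B,.014,n+" B")
prof(t7,(.502,-.152),np.radians(-4.2),.027,"spent top")
E
```

```text
top A
-6.5 ['93/92/93', '92/93/94', '89/90/92', '84/87/90', '76/86/90', '66/82/85', '33/42/43', '29/31/32', '35/54/60', '49/106/122', '70/165/190', '88/212/235', '94/224/243', '93/223/242', '92/221/240', '92/223/242', '91/221/240', '90/218/239', '95/225/243', '101/210/229', '102/164/180', '97/110/116', '97/98/99', '96/97/98', '97/97/97']
0 ['90/90/92', '89/88/90', '87/88/89', '76/81/83', '61/73/77', '49/60/64', '35/40/40', '28/28/28', '33/42/49', '47/101/119', '70/171/195', '88/215/238', '94/225/244', '93/225/244', '94/225/244', '93/225/244', '92/225/244', '93/224/243', '93/224/243', '100/205/228', '100/151/168', '97/108/115', '94/95/96', '94/95/96', '94/96/96']
6.5 ['86/86/88', '84/85/87', '81/83/85', '71/77/80', '47/62/66', '33/42/45', '28/29/31', '26/26/30', '28/45/52', '49/110/128', '77/186/211', '88/217/239', '91/224/244', '92/224/244', '91/223/243', '89/223/243', '90/223/243', '90/223/243', '93/218/239', '99/200/223', '101/144/159', '96/107/113', '92/93/95', '90/91/92', '90/90/92']
top B
-6.5 ['48/43/41', '49/45/42', '47/45/43', '45/45/44', '38/42/43', '32/34/35', '29/26/26', '
[... 3411 characters left out ...]
 '253/253/253', '253/253/253', '253/252/253', '244/242/244', '164/165/169', '74/77/80', '33/35/34', '29/34/33', '34/60/67', '55/129/149', '83/202/227', '96/228/246', '99/233/249', '97/233/249', '97/232/249', '98/233/249', '98/233/249', '101/233/249', '124/235/250', '205/244/250', '246/251/252', '252/252/252', '253/252/253', '253/253/253']
6.5 ['253/253/253', '253/252/253', '253/252/253', '251/250/251', '229/227/229', '141/142/145', '70/71/74', '43/43/44', '40/44/46', '47/69/78', '63/130/149', '84/193/219', '95/219/239', '95/223/242', '95/224/243', '95/224/243', '97/226/244', '98/228/245', '100/229/246', '120/232/247', '179/236/247', '241/245/248', '251/251/252', '253/252/253', '253/253/253']
```

Metal-white pixels sit on B's yellow end in both views. The spent battery's yellow (back) edge is ragged at ±6.5 mm, as two studs would make it. So the terminals are on the yellow end; I'll confirm this against the white drawer floor once a fresh one is in. Now the spent battery, gripped lengthwise.

```bash
python3 -m pendant '[{"linear":[0,0,0],"twist":[0,0,-0.134],"fingers":0.66},{"linear":[0,0,0],"twist":[0,0,-0.134],"fingers":0.66},{"linear":[0,0,0],"twist":[0,0,-0.134],"fingers":0.66},{"linear":[0,0,0],"twist":[0,0,-0.134],"fingers":0.66},{"linear":[0,0,0],"twist":[0,0,-0.134],"fingers":0.66},{"linear":[0,0,0],"twist":[0,0,-0.134],"fingers":0.66},{"linear":[0,0,0],"twist":[0,0,-0.134],"fingers":0.66},{"linear":[0,0,0],"twist":[0,0,-0.134],"fingers":0.66},{"linear":[0,0,0],"twist":[0,0,-0.134],"fingers":0.66},{"linear":[0,0,0],"twist":[0,0,-0.134],"fingers":0.66},{"linear":[0,0,0],"twist":[0,0,-0.134],"fingers":0.66},{"linear":[0,0,0],"twist":[0,0,-0.134],"fingers":0.66},{"linear":[0,0,0],"twist":[0,0,-0.13],"fingers":0.66}]'; python3 -m pendant '[{"linear":[-0.041,0.018,0.015],"twist":[0,0,0],"fingers":0.66},{"linear":[-0.041,0.018,0.015],"twist":[0,0,0],"fingers":0.66},{"linear":[-0.041,0.018,0.015],"twist":[0,0,0],"fingers":0.66},{"linear":[-0.041,0.018,0.015],"twist":[0,0,0],"fingers":0.66},{"linear":[-0.041,0.018,0.015],"twist":[0,0,0],"fingers":0.66},{"linear":[-0.041,0.018,0.015],"twist":[0,0,0],"fingers":0.66},{"linear":[-0.041,0.018,0.015],"twist":[0,0,0],"fingers":0.66},{"linear":[0,0,0],"twist":[0,0,0],"fingers":0.66},{"linear":[0,0,0],"twist":[0,0,0],"fingers":0.66}]'
python3 -c "
from h import *
go([.5055,-.154,.08],1.497)"
```

```text
t: 17.65
eef_pos: [0.4038, 0.1451, 0.2891]
orientation: [-3.142, -0.0, 1.502]
contact_force: [0.5, 0.2, -0.0]
gripper_width: 0.663
finger_force: 0.0
t: 18.55
eef_pos: [0.483, -0.1441, 0.1947]
orientation: [3.117, 0.005, 1.494]
contact_force: [-0.1, 0.3, -0.4]
gripper_width: 0.659
finger_force: 0.0
t 18.6 pos [ 0.483  -0.1441  0.1947] rpy [3.117 0.005 1.494] w 0.659 F [-0.1  0.3 -0.4] q7 -0.2
 twist [ 0.0249  0.0046 -0.0025] then linear [-0.0082  0.0232  0.1147]
```

```bash
python3 -m pendant '[{"linear":[0,0,0],"twist":[0.025,0.0046,-0.0025],"fingers":0.66},{"linear":[-0.004,0.011,0.02],"twist":[0,0,0],"fingers":0.66},{"linear":[-0.004,0.011,0.02],"twist":[0,0,0],"fingers":0.66},{"linear":[0,0,0.025],"twist":[0,0,0],"fingers":0.66},{"linear":[0,0,0.025],"twist":[0,0,0],"fingers":0.66},{"linear":[0,0,0.02],"twist":[0,0,0],"fingers":0.66},{"linear":[0,0,0],"twist":[0,0,0],"fingers":0.66},{"linear":[0,0,0],"twist":[0,0,0],"fingers":0.66}]'
python3 -c "
from h import *
go([.5055,-.154,.017],1.497)"
```

```text
t: 19.35
eef_pos: [0.4538, -0.1375, 0.114]
orientation: [3.088, 0.013, 1.499]
contact_force: [0.7, -0.5, -0.6]
gripper_width: 0.657
finger_force: 0.0
t 19.4 pos [ 0.4538 -0.1375  0.114 ] rpy [3.088 0.013 1.499] w 0.657 F [ 0.7 -0.5 -0.6] q7 -0.23
 twist [0.0536 0.0126 0.0025] then linear [-0.0126  0.0528  0.097 ]
```

```bash
python3 -c "
from h import *
s=get_state();print(np.round(s['q'],3),np.round(s['qd'],3),s['eef_pos'])"; python3 -m pendant '[{"linear":[0,0,-0.03],"twist":[0.0268,0.006,0],"fingers":0.66},{"linear":[0,0,-0.03],"twist":[0.0268,0.006,0],"fingers":0.66},{"linear":[0,0.025,0],"twist":[0,0,0],"fingers":0.66},{"linear":[0,0.025,0],"twist":[0,0,0],"fingers":0.66},{"linear":[0,0,0],"twist":[0,0,0],"fingers":0.66}]'; python3 -c "
from h import *
s=get_state();print(np.round(s['q'],3));go([.5055,-.154,.08],1.497)"
```

```text
[-1.344 -0.38   1.384  2.101  0.438  1.099 -0.234] [ 0.     0.001 -0.003 -0.024  0.002 -0.002 -0.001] [ 0.45379393 -0.13753302  0.11402248]
t: 19.85
eef_pos: [0.4812, -0.1336, 0.1846]
orientation: [3.117, 0.005, 1.5]
contact_force: [-0.4, -0.5, -0.4]
gripper_width: 0.659
finger_force: 0.0
[-1.405 -0.38   1.383  1.938  0.399  1.276 -0.218]
t 19.9 pos [ 0.4812 -0.1336  0.1846] rpy [3.117 0.005 1.5  ] w 0.659 F [-0.4 -0.5 -0.4] q7 -0.22
 twist [0.0242 0.0049 0.0035] then linear [-0.0186  0.0258  0.1046]
```

The arm's elbow has wound up: q3 and q2 are both at their limits. I'll fit a simple arm model from the logged joint and pose pairs, to find a move that unwinds it.

```bash
cat > kin.py <<'E'
import numpy as np,itertools
from scipy.optimize import least_squares
from scipy.spatial.transform import Rotation as Ro
def rz(a):c,s=np.cos(a),np.sin(a);return np.array([[c,-s,0],[s,c,0],[0,0,1.]])
def ry(a):c,s=np.cos(a),np.sin(a);return np.array([[c,0,s],[0,1,0],[-s,0,c]])
def fk(q,p,sg):
    h,L1,L2,L3,o1,o7,d1,d2=p
    R=rz(sg[0]*q[0]+o1);x=np.array([0,0,h])
    R=R@ry(q[1])@rz(sg[1]*q[2]);x=x+R@[d1,0,L1]
    R=R@ry(q[3])@rz(sg[2]*q[4]);x=x+R@[d2,0,L2]
    R=R@ry(q[5])@rz(sg[3]*q[6]+o7);x=x+R@[0,0,L3]
    return x,R
E
cat > fit.py <<'E'
from kin import *
from cell import get_state
s=get_state()
D=[([-1.22718207,.33391669,.03991103,1.46626434,-.01341418,1.34326471,-.05852034],[.27836,.58688,.22166],[-3.14,0,2.6987]),
([-1.344,-.38,1.384,2.101,.438,1.099,-.234],[.45379,-.13753,.11402],[3.088,.013,1.499]),
(s["q"],s["eef_pos"],s["orientation"])]
best=None
for sg in itertools.product((1,-1),repeat=4):
  for o1 in(0,np.pi/2,np.pi,-np.pi/2):
   for o7 in (0,1.57,3.14,-1.57):
    def f(p):
        r=[]
        for q,x,o in D:
            X,R=fk(np.array(q),p,sg);r+=[*(X-x),*(0.3*(R-Ro.from_euler("xyz",o).as_matrix()).ravel())]
        return np.array(r+list(.01*p[6:]))
    z=least_squares(f,[.35,.4,.4,.2,o1,o7,0,0])
    if best is None or z.cost<best[0]: best=(z.cost,sg,z.x);print(best)
np.savez("kin.npz",p=best[2],sg=best[1])
E
python3 fit.py
```

```text
(np.float64(0.36048908234138666), (1, 1, 1, 1), array([31.85493952, -0.7439804 ,  0.94885735, 27.21925117, -0.73439441,
        0.48642907, -0.35383513,  3.70644261]))
(np.float64(0.3604890823314024), (1, 1, 1, 1), array([31.85493552, -0.74397521,  0.9488541 , 27.21925925, -0.73439871,
        0.48642484, -0.35383534,  3.70643605]))
(np.float64(0.3604890820947227), (1, 1, 1, 1), array([31.85457651, -0.74395118,  0.94877982, 27.2192109 , -0.73436707,
        0.48645526, -0.35385094,  3.70615704]))
(np.float64(0.3604890820395306), (1, 1, 1, 1), array([31.85354599, -0.74394183,  0.94874799, 27.21824579, -0.73438962,
        0.48643405, -0.3538105 ,  3.70610438]))
(np.float64(0.3604890820149372), (1, 1, 1, 1), array([31.85353258, -0.74393703,  0.94874316, 27.21825159, -0.73439192,
        0.4864318 , -0.35381121,  3.70609046]))
(np.float64(0.3534374753602901), (1, 1, 1, 1), array([-29.92624899,   0.80052985,  -0.61991421, -25.75577014,
         2.39652968,   3.61585471,   0.02993369,  -3.60838107]))
(np.float64(0.30110908161621286), (1, 1, 1, -1), array([ 3.18532330e+01, -7.43962871e-01,
[... 2785 characters left out ...]
]))
(np.float64(0.0034940668729198346), (1, -1, -1, 1), array([-0.22813979,  0.19186642,  0.61819529, -0.50517892,  2.41975407,
        1.68062444, -0.01181237,  0.10163843]))
(np.float64(1.6354914189954216e-05), (-1, -1, -1, -1), array([ 1.0118153 ,  0.44510235,  0.55836696,  0.99335068, -0.06880438,
        1.50203745, -0.01564354,  0.0986593 ]))
(np.float64(1.6354914189953583e-05), (-1, -1, -1, -1), array([ 1.01181525,  0.44510234,  0.55836696,  0.99335064, -0.06880438,
        1.50203745, -0.01564353,  0.09865929]))
(np.float64(1.6354914189953342e-05), (-1, -1, -1, -1), array([ 1.0118153 ,  0.44510234,  0.55836696,  0.99335068, -0.06880438,
        1.50203745, -0.01564354,  0.0986593 ]))
```

The model fits well: 16e-6 cost, all roll axes reversed. I'll check that minimum-norm motion explains the winding, then search for an unwinding loop.

```bash
cat >> kin.py <<'E'
z=np.load("kin.npz") if __import__("os").path.exists("kin.npz") else None
LO=np.array([-2.58,-.38,-1.3,.25,-1.5,.08,-2.65]);HI=np.array([2.58,2.09,1.39,2.4,4.64,2.09,2.65])
def err(q,x,R):
    X,A=fk(q,z["p"],z["sg"]);return np.r_[x-X,Ro.from_matrix(R@A.T).as_rotvec()]
def jac(q):
    X,A=fk(q,z["p"],z["sg"]);J=np.zeros((6,7));e=1e-5
    for i in range(7):
        d=q.copy();d[i]+=e;Y,B=fk(d,z["p"],z["sg"]);J[:,i]=np.r_[(Y-X)/e,Ro.from_matrix(B@A.T).as_rotvec()/e]
    return J
def sim(q,way,step=.03,verbose=True):
    "way: list of (x,y,z,yaw); returns q; minimum-norm with clamp"
    q=np.array(q,float);X,A=fk(q,z["p"],z["sg"]);cur=np.r_[X,Ro.from_matrix(A).as_euler("xyz")[2]]
    for w in way:
        w=np.array(w,float);n=max(1,int(np.ceil(max(np.linalg.norm(w[:3]-cur[:3])/.03,abs(w[3]-cur[3])/.1))))
        for k in range(1,n+1):
            c=cur+(w-cur)*k/n;R=Ro.from_euler("xyz",[np.pi,0,c[3]]).as_matrix()
            for _ in range(3): q=np.clip(q+np.linalg.pinv(jac(q),rcond=.01)@err(q,c[:3],R),LO,HI)
        cur=w
        if verbose: print(np.round(w,3),np.round(q,2),"err",np.round(np.linalg.norm(err(q,c[:3],R)),3))
    return q
E
python3 - <<'E'
from kin import *
sim([-1.227,.334,.04,1.466,-.013,1.343,-.0585],[(.278,.587,.222,2.70),(.447,.299,.222,2.70),(.447,.299,.222,.576),(.48,-.36,.222,.576),(.4795,-.396,.128,.58),(.4795,-.396,.228,.58),(.614,.0064,.228,.583),(.615,.009,.157,.58),(.615,.009,.22,.58),(.615,.009,.22,-.239),(.547,.293,.22,-.24),(.621,.277,.2,-.24),(.621,.277,.289,-.24),(.402,.144,.289,-.24),(.402,.144,.289,1.5),(.483,-.144,.195,1.497)])
E
```

```text
[0.278 0.587 0.222 2.7  ] [-1.23  0.33  0.04  1.47 -0.01  1.34 -0.06] err 0.0
[0.447 0.299 0.222 2.7  ] [-0.9   0.09  0.25  1.74 -0.02  1.31  0.49] err 0.0
[0.447 0.299 0.222 0.576] [-0.98  0.1   0.35  1.74 -0.03  1.31 -1.63] err 0.0
[ 0.48  -0.36   0.222  0.576] [-0.21  0.34  0.96  1.6  -0.28  1.35 -0.21] err 0.0
[ 0.48  -0.396  0.128  0.58 ] [-0.07  0.51  0.9   1.62 -0.42  1.22 -0.08] err 0.0
[ 0.48  -0.396  0.228  0.58 ] [-0.14  0.39  0.96  1.55 -0.32  1.37 -0.14] err 0.0
[0.614 0.006 0.228 0.583] [-0.73  0.32  0.79  1.56 -0.23  1.35 -0.9 ] err 0.0
[0.615 0.009 0.157 0.58 ] [-0.7   0.41  0.77  1.61 -0.3   1.24 -0.86] err 0.0
[0.615 0.009 0.22  0.58 ] [-0.73  0.33  0.79  1.57 -0.24  1.34 -0.9 ] err 0.0
[ 0.615  0.009  0.22  -0.239] [-0.83  0.37  0.92  1.57 -0.3   1.35 -1.68] err 0.0
[ 0.547  0.293  0.22  -0.24 ] [-1.22  0.35  0.82  1.55 -0.26  1.35 -2.19] err 0.0
[ 0.621  0.277  0.2   -0.24 ] [-1.06  0.51  0.8   1.42 -0.37  1.36 -2.06] err 0.0
[ 0.621  0.277  0.289 -0.24 ] [-1.09  0.44  0.83  1.34 -0.32  1.5  -2.1 ] err 0.0
[ 0.402  0.144  0.289 -0.24 ] [-1.32 -0.35  0.73  1.92  0.23  1.49 -2.45] err 0.0
[0.402 0.144 0.289 1.5  ] [-1.47 -0.38  0.83  1.92  0.3   1.51 -0.77] err 0.034
[ 0.483 -0.144  0.195  1.497] [-1.53 -0.38  1.39  1.87  0.41  1.32 -0.2 ] err 0.14
```

```bash
cat > search.py <<'E'
from kin import *
from cell import get_state
import time
q0=get_state()["q"];rng=np.random.default_rng(1)
def quiet(q,way):
    q=np.array(q,float);X,A=fk(q,z["p"],z["sg"]);cur=np.r_[X,Ro.from_matrix(A).as_euler("xyz")[2]];worst=9;L=0
    for w in way:
        w=np.array(w,float);L+=np.linalg.norm(w[:3]-cur[:3])/.045+abs(w[3]-cur[3])/.14
        n=max(1,int(np.ceil(max(np.linalg.norm(w[:3]-cur[:3])/.05,abs(w[3]-cur[3])/.2))))
        for k in range(1,n+1):
            c=cur+(w-cur)*k/n;R=Ro.from_euler("xyz",[np.pi,0,c[3]]).as_matrix()
            for _ in range(2): q=np.clip(q+np.linalg.pinv(jac(q),rcond=.01)@err(q,c[:3],R),LO,HI)
        e=np.linalg.norm(err(q,c[:3],R))
        if e>.15:return None
        cur=w
    return q,e,L
tgt=[(.5055,-.154,.25,1.497),(.5055,-.154,.03,1.497)]
best=9;T=time.time()
while time.time()-T<240:
    n=rng.integers(2,4);way=[]
    for i in range(n):
        way.append((rng.uniform(.42,.7),rng.uniform(-.3,.15),.28,rng.uniform(-.3,3.2) if rng.random()<.5 else (way[-1][3] if way else 1.497)))
    r=quiet(q0,way+tgt)
    if r is None or r[1]>.01: continue
    c=abs(r[0][2])+.5*abs(r[0][6])+.006*r[2]
    if c<best: best=c;print(round(c,3),round(r[2]),np.round(way,2).tolist(),np.round(r[0],2))
E
python3 search.py
```

```text
1.657 47 [[0.49, 0.04, 0.28, 1.4], [0.69, 0.13, 0.28, 1.4], [0.57, -0.18, 0.28, 3.09]] [-0.64  0.57  1.07  1.89 -0.58  1.04  0.6 ]
1.355 50 [[0.47, 0.06, 0.28, -0.01], [0.66, 0.09, 0.28, -0.01], [0.55, -0.18, 0.28, 1.96]] [-0.46  0.46  0.82  1.87 -0.4   0.98  0.47]
1.189 33 [[0.69, 0.07, 0.28, 1.5], [0.68, 0.13, 0.28, 2.34], [0.6, -0.05, 0.28, 2.34]] [-0.41  0.45  0.77  1.87 -0.37  0.97  0.45]
1.128 54 [[0.7, -0.05, 0.28, -0.15], [0.63, -0.14, 0.28, 2.07], [0.49, -0.13, 0.28, 2.43]] [-0.29  0.41  0.61  1.86 -0.28  0.96  0.38]
0.811 37 [[0.45, -0.17, 0.28, 1.5], [0.66, -0.22, 0.28, 0.03]] [-0.14  0.38  0.44  1.86 -0.19  0.94  0.31]
0.376 24 [[0.47, 0.05, 0.28, 1.71], [0.7, -0.16, 0.28, 1.71]] [ 0.39  0.36 -0.19  1.86  0.08  0.93  0.09]
```

```bash
python3 -c "
from h import *
go([.47,.05,.28],1.71)"
```

```text
t 19.9 pos [ 0.4812 -0.1336  0.1846] rpy [3.117 0.005 1.5  ] w 0.659 F [-0.4 -0.5 -0.4] q7 -0.22
 twist [ 0.0236  0.0075 -0.2094] then linear [ 0.1833  0.0144 -0.0954]
```

```bash
python3 -m pendant '[{"linear":[0,0,-0.03],"twist":[0,0,0],"fingers":0.66},{"linear":[0,0,-0.03],"twist":[0,0,0],"fingers":0.66},{"linear":[0,0,-0.035],"twist":[0,0,-0.1],"fingers":0.66},{"linear":[0,0,0],"twist":[0.024,0.007,-0.11],"fingers":0.66},{"linear":[0.036,0.003,0],"twist":[0,0,0],"fingers":0.66},{"linear":[0.036,0.003,0],"twist":[0,0,0],"fingers":0.66},{"linear":[0.036,0.003,0],"twist":[0,0,0],"fingers":0.66},{"linear":[0.036,0.003,0],"twist":[0,0,0],"fingers":0.66},{"linear":[0.036,0.003,0],"twist":[0,0,0],"fingers":0.66},{"linear":[0,0,0],"twist":[0,0,0],"fingers":0.66}]'; python3 -c "
from h import *
go([.70,-.16,.28],1.71);print(np.round(get_state()['q'],2))"
```

```text
t: 20.85
eef_pos: [0.4661, 0.0508, 0.2771]
orientation: [-3.136, 0.003, 1.715]
contact_force: [1.1, -0.4, 0.5]
gripper_width: 0.662
finger_force: 0.0
t 20.9 pos [0.4661 0.0508 0.2771] rpy [-3.136e+00  3.000e-03  1.715e+00] w 0.662 F [ 1.1 -0.4  0.5] q7 -0.25
 twist [-0.0054  0.0028  0.0051] then linear [-0.2412  0.2024 -0.0029]
[-1.39 -0.25  1.03  1.83  0.22  1.45 -0.25]
```

```bash
python3 -m pendant '[{"linear":[-0.024,0.02,0],"twist":[-0.005,0.003,0.005],"fingers":0.66},{"linear":[-0.024,0.02,0],"twist":[0,0,0],"fingers":0.66},{"linear":[-0.024,0.02,0],"twist":[0,0,0],"fingers":0.66},{"linear":[-0.024,0.02,0],"twist":[0,0,0],"fingers":0.66},{"linear":[-0.024,0.02,0],"twist":[0,0,0],"fingers":0.66},{"linear":[-0.024,0.02,0],"twist":[0,0,0],"fingers":0.66},{"linear":[-0.024,0.02,0],"twist":[0,0,0],"fingers":0.66},{"linear":[-0.024,0.02,0],"twist":[0,0,0],"fingers":0.66},{"linear":[-0.024,0.02,0],"twist":[0,0,0],"fingers":0.66},{"linear":[-0.024,0.02,0],"twist":[0,0,0],"fingers":0.66},{"linear":[0,0,0],"twist":[0,0,0],"fingers":0.66}]'; python3 -c "
from h import *
go([.5055,-.154,.2],1.497);print(np.round(get_state()['q'],2))"
```

```text
t: 21.95
eef_pos: [0.6842, -0.1592, 0.2791]
orientation: [-3.139, 0.0, 1.697]
contact_force: [-0.1, 0.3, -0.1]
gripper_width: 0.662
finger_force: 0.0
t 21.9 pos [ 0.6842 -0.1592  0.2791] rpy [-3.139  0.     1.697] w 0.662 F [-0.1  0.3 -0.1] q7 0.64
 twist [-0.0023  0.0004  0.1998] then linear [-0.008  -0.1786  0.0791]
[-0.47  0.61  1.07  1.26 -0.53  1.56  0.64]
```

```bash
sed -i 's/<240/<100/' search.py; python3 - <<'E'
from kin import *
from cell import get_state
q=get_state()["q"];sim(q,[(.5055,-.154,.25,1.497),(.5055,-.154,.03,1.497)])
sim([-1.39,-.25,1.03,1.83,.22,1.45,-.25],[(.684,-.159,.279,1.7)])
E
python3 search.py
```

```text
[ 0.505 -0.154  0.25   1.497] [-1.03  0.15  1.35  1.74 -0.15  1.37  0.28] err 0.0
[ 0.505 -0.154  0.03   1.497] [-0.63  0.56  1.06  1.89 -0.57  1.03  0.59] err 0.0
[ 0.684 -0.159  0.279  1.7  ] [-0.59  0.62  1.16  1.31 -0.56  1.56  0.62] err 0.0
1.453 13 [[0.69, -0.24, 0.28, 1.5], [0.51, -0.11, 0.28, 1.5]] [-0.64  0.57  1.07  1.89 -0.58  1.04  0.6 ]
1.373 44 [[0.48, -0.23, 0.28, 1.5], [0.46, 0.04, 0.28, 0.96], [0.58, 0.12, 0.28, 0.27]] [-0.49  0.48  0.87  1.87 -0.43  0.99  0.49]
1.346 35 [[0.49, -0.25, 0.28, 2.52], [0.49, 0.08, 0.28, 2.52]] [-0.5   0.48  0.88  1.88 -0.44  0.99  0.5 ]
1.327 32 [[0.69, -0.26, 0.28, 2.22], [0.43, -0.28, 0.28, 2.74], [0.51, -0.16, 0.28, 2.74]] [-0.5   0.48  0.88  1.88 -0.44  0.99  0.5 ]
1.272 43 [[0.45, -0.09, 0.28, 1.65], [0.51, 0.08, 0.28, 0.27], [0.66, -0.11, 0.28, 0.64]] [-0.43  0.45  0.79  1.87 -0.38  0.98  0.45]
1.267 35 [[0.62, -0.15, 0.28, 3.04], [0.44, -0.27, 0.28, 3.04]] [-0.45  0.46  0.82  1.87 -0.4   0.98  0.47]
0.755 45 [[0.42, 0.08, 0.28, 0.46], [0.68, -0.26, 0.28, 1.33], [0.49, -0.14, 0.28, 1.33]] [-0.07  0.37  0.35  1.86 -0.15  0.94  0.27]
```

```bash
python3 - <<'E'
from kin import *
from h import load,ray
from cell import get_state
q=get_state()["q"]
sim(q,[(.5055,-.154,.12,1.497),(.5055,-.154,.017,1.497),(.5055,-.154,.12,1.497),(.441,.397,.15,1.497),(.441,.397,.03,1.497),(.441,.397,.12,1.497),(.533,.179,.12,1.944),(.533,.179,.01,1.944),(.533,.179,.12,1.944),(.5157,-.0438,.12,1.497),(.5157,-.0438,.02,1.497),(.5157,-.0438,.12,1.497),(.413,.113,.12,1.375),(.413,.113,.01,1.375),(.413,.113,.12,1.375),(.51,-.117,.12,1.497),(.51,-.117,.02,1.497)])
d=load("top","7")
g=d["pixels"][...,0]
for r in(176,180,186,196,200): print(r,g[r,300:358].tolist())
for u in(303,315.5,327.5,339,351): print(u,ray(d,u,186,.02).round(4))
E
```

```text
[ 0.505 -0.154  0.12   1.497] [-0.78  0.41  1.2   1.85 -0.41  1.17  0.48] err 0.0
[ 0.505 -0.154  0.017  1.497] [-0.62  0.58  1.04  1.89 -0.59  1.02  0.61] err 0.0
[ 0.505 -0.154  0.12   1.497] [-0.78  0.41  1.2   1.85 -0.41  1.17  0.48] err 0.0
[0.441 0.397 0.15  1.497] [-1.65  0.47  1.06  1.68 -0.43  1.25 -0.56] err 0.0
[0.441 0.397 0.03  1.497] [-1.52  0.64  0.95  1.73 -0.58  1.08 -0.46] err 0.0
[0.441 0.397 0.12  1.497] [-1.62  0.51  1.04  1.7  -0.47  1.21 -0.54] err 0.0
[0.533 0.179 0.12  1.944] [-1.23  0.42  1.02  1.77 -0.39  1.17  0.28] err 0.0
[0.533 0.179 0.01  1.944] [-1.11  0.6   0.91  1.8  -0.56  1.01  0.4 ] err 0.0
[0.533 0.179 0.12  1.944] [-1.24  0.42  1.03  1.77 -0.39  1.17  0.28] err 0.0
[ 0.516 -0.044  0.12   1.497] [-1.02  0.38  1.21  1.87 -0.39  1.16  0.25] err 0.0
[ 0.516 -0.044  0.02   1.497] [-0.85  0.56  1.06  1.91 -0.57  1.01  0.39] err 0.0
[ 0.516 -0.044  0.12   1.497] [-1.02  0.38  1.21  1.87 -0.39  1.16  0.25] err 0.0
[0.413 0.113 0.12  1.375] [-1.74 -0.1   1.36  2.06  0.11  1.1  -0.63] err 0.0
[0.413 0.113 0.01  1.375] [-1.35  0.41  1.16  2.11 -0.48  0.91
[... 1131 characters left out ...]
18, 250, 250, 253, 253, 253, 253, 253, 253, 253, 249, 208, 176, 242, 253, 253, 253, 253, 253, 253, 253, 249, 205, 176, 243, 253, 253, 253, 253, 253, 253, 253, 245, 171, 165, 212, 196, 214, 238, 241, 241, 239, 223, 173, 186, 213, 188, 82, 45, 43, 43, 43, 43, 45]
200 [77, 69, 58, 120, 213, 249, 253, 253, 253, 253, 253, 253, 253, 253, 240, 156, 216, 252, 253, 253, 253, 253, 253, 253, 253, 241, 160, 215, 252, 253, 253, 253, 253, 253, 253, 253, 243, 162, 177, 243, 253, 253, 253, 253, 253, 253, 246, 202, 212, 220, 150, 65, 47, 48, 49, 48, 44, 44]
303 [ 0.5167 -0.0163  0.02  ]
315.5 [ 0.5157 -0.0583  0.02  ]
327.5 [ 0.5146 -0.0985  0.02  ]
339 [ 0.5137 -0.1371  0.02  ]
351 [ 0.5127 -0.1773  0.02  ]
```

```bash
python3 -m pendant '[{"linear":[0,0,0.03],"twist":[0,0,0.1],"fingers":0.66},{"linear":[0,0,0.03],"twist":[-0.002,0,0.1],"fingers":0.66},{"linear":[-0.001,-0.025,0.01],"twist":[0,0,0],"fingers":0.66},{"linear":[-0.001,-0.025,0.01],"twist":[0,0,0],"fingers":0.66},{"linear":[-0.001,-0.025,0.01],"twist":[0,0,0],"fingers":0.66},{"linear":[-0.001,-0.025,0.01],"twist":[0,0,0],"fingers":0.66},{"linear":[-0.001,-0.025,0.01],"twist":[0,0,0],"fingers":0.66},{"linear":[-0.001,-0.025,0.01],"twist":[0,0,0],"fingers":0.66},{"linear":[-0.002,-0.028,0.01],"twist":[0,0,0],"fingers":0.66},{"linear":[0,0,0],"twist":[0,0,0],"fingers":0.66},{"linear":[0,0,0],"twist":[0,0,0],"fingers":0.66}]'; python3 -c "
from h import *
go([.5055,-.154,.017],1.497);print(np.round(get_state()['q'],2))"
```

```text
t: 23.05
eef_pos: [0.5057, -0.1491, 0.1503]
orientation: [3.139, -0.004, 1.502]
contact_force: [0.4, -0.5, -0.4]
gripper_width: 0.657
finger_force: 0.0
t 23.1 pos [ 0.5057 -0.1491  0.1503] rpy [ 3.139 -0.004  1.502] w 0.657 F [ 0.4 -0.5 -0.4] q7 0.48
 twist [ 0.0021 -0.0041  0.0053] then linear [-4.900e-03  1.000e-04  1.333e-01]
[-0.9   0.34  1.32  1.9  -0.36  1.18  0.48]
```

```bash
python3 -m pendant '[{"linear":[-0.005,0,0.03],"twist":[0.002,-0.004,0.005],"fingers":0.66},{"linear":[0,0,0.03],"twist":[0,0,0],"fingers":0.66},{"linear":[0,0,0.02],"twist":[0,0,0],"fingers":0.66},{"linear":[0,0,0],"twist":[0,0,0],"fingers":0.66}]'; python3 -c "
from h import *
go([.5055,-.154,.017],1.497)"
```

```text
t: 23.45
eef_pos: [0.5052, -0.1547, 0.0686]
orientation: [-3.138, 0.003, 1.497]
contact_force: [-1.2, -0.3, 0.2]
gripper_width: 0.658
finger_force: 0.0
t 23.4 pos [ 0.5052 -0.1547  0.0686] rpy [-3.138e+00  3.000e-03  1.497e+00] w 0.658 F [-1.2 -0.3  0.2] q7 0.57
 twist [-0.0032  0.0027  0.0002] then linear [0.0007 0.0003 0.0516]
```

```bash
python3 -m pendant '[{"linear":[0,0,0.02],"twist":[-0.003,0.003,0],"fingers":0.66},{"linear":[0,0,0.015],"twist":[0,0,0],"fingers":0.66},{"linear":[0,0,0.01],"twist":[0,0,0],"fingers":0.66},{"linear":[0,0,0.006],"twist":[0,0,0],"fingers":0.66},{"linear":[0,0,0],"twist":[0,0,0],"fingers":0.66},{"linear":[0,0,0],"twist":[0,0,0],"fingers":0.4},{"linear":[0,0,0],"twist":[0,0,0],"fingers":0.4},{"linear":[0,0,0],"twist":[0,0,0],"fingers":0.4},{"linear":[0,0,0],"twist":[0,0,0],"fingers":0.4},{"linear":[0,0,0],"twist":[0,0,0],"fingers":0.4}]'
```

```text
t: 24.45
eef_pos: [0.5067, -0.1548, 0.02]
orientation: [3.137, -0.001, 1.497]
contact_force: [-0.5, 0.9, 6.6]
gripper_width: 0.517
finger_force: 30.0
```

```bash
python3 -m pendant '[{"linear":[0,0,-0.01],"twist":[0,0,0],"fingers":0.4},{"linear":[0,0,-0.02],"twist":[0,0,0],"fingers":0.4},{"linear":[0,0,-0.03],"twist":[0,0,0],"fingers":0.4},{"linear":[0,0,-0.03],"twist":[0,0,0],"fingers":0.4},{"linear":[0,0,-0.02],"twist":[0,0,0],"fingers":0.4},{"linear":[0,0,0],"twist":[0,0,0],"fingers":0.4}]'; python3 -c "
from h import *
go([.441,.397,.13],1.497)"
```

```text
t: 25.05
eef_pos: [0.5073, -0.1554, 0.1322]
orientation: [3.134, -0.001, 1.497]
contact_force: [-0.1, -0.5, -0.9]
gripper_width: 0.519
finger_force: 30.0
t 25.1 pos [ 0.5073 -0.1554  0.1322] rpy [ 3.134e+00 -1.000e-03  1.497e+00] w 0.519 F [-0.1 -0.5 -0.9] q7 0.5
 twist [ 0.0074 -0.0014  0.0002] then linear [ 0.546  -0.1069  0.0022]
```

```bash
python3 -m pendant '[{"linear":[0.039,-0.0076,0],"twist":[0.007,0,0],"fingers":0.4},{"linear":[0.039,-0.0076,0],"twist":[0,0,0],"fingers":0.4},{"linear":[0.039,-0.0076,0],"twist":[0,0,0],"fingers":0.4},{"linear":[0.039,-0.0076,0],"twist":[0,0,0],"fingers":0.4},{"linear":[0.039,-0.0076,0],"twist":[0,0,0],"fingers":0.4},{"linear":[0.039,-0.0076,0],"twist":[0,0,0],"fingers":0.4},{"linear":[0.039,-0.0076,0],"twist":[0,0,0],"fingers":0.4},{"linear":[0.039,-0.0076,0],"twist":[0,0,0],"fingers":0.4},{"linear":[0.039,-0.0076,0],"twist":[0,0,0],"fingers":0.4},{"linear":[0.039,-0.0076,0],"twist":[0,0,0],"fingers":0.4},{"linear":[0.039,-0.0076,0],"twist":[0,0,0],"fingers":0.4},{"linear":[0.039,-0.0076,0],"twist":[0,0,0],"fingers":0.4},{"linear":[0.039,-0.0076,0],"twist":[0,0,0],"fingers":0.4},{"linear":[0.039,-0.0076,0],"twist":[0,0,0],"fingers":0.4},{"linear":[0,0,0],"twist":[0,0,0],"fingers":0.4},{"linear":[0,0,0],"twist":[0,0,0],"fingers":0.4}]'; python3 -c "
from h import *
go([.441,.397,.016],1.497);print(np.round(get_state()['q'],2))"
```

```text
t: 26.65
eef_pos: [0.4393, 0.3976, 0.1294]
orientation: [-3.138, 0.001, 1.499]
contact_force: [0.7, -0.6, -0.4]
gripper_width: 0.515
finger_force: 30.0
t 26.6 pos [0.4393 0.3976 0.1294] rpy [-3.138e+00  1.000e-03  1.499e+00] w 0.515 F [ 0.7 -0.6 -0.4] q7 -0.5
 twist [-0.0036  0.0011  0.0019] then linear [-0.0004  0.0017  0.1134]
[-1.65  0.47  1.09  1.76 -0.45  1.19 -0.5 ]
```

```bash
python3 -m pendant '[{"linear":[0,0.0015,0.03],"twist":[-0.003,0,0],"fingers":0.4},{"linear":[0,0,0.03],"twist":[0,0,0],"fingers":0.4},{"linear":[0,0,0.03],"twist":[0,0,0],"fingers":0.4},{"linear":[0,0,0.014],"twist":[0,0,0],"fingers":0.4},{"linear":[0,0,0.008],"twist":[0,0,0],"fingers":0.4},{"linear":[0,0,0],"twist":[0,0,0],"fingers":0.4},{"linear":[0,0,0],"twist":[0,0,0],"fingers":0.6},{"linear":[0,0,0],"twist":[0,0,0],"fingers":0.65},{"linear":[0,0,0],"twist":[0,0,0],"fingers":0.65},{"linear":[0,0,0],"twist":[0,0,0],"fingers":0.65},{"linear":[0,0,-0.02],"twist":[0,0,0],"fingers":0.65},{"linear":[0,0,-0.03],"twist":[0,0,0],"fingers":0.65},{"linear":[0,0,-0.03],"twist":[0,0,0],"fingers":0.65},{"linear":[0,0,-0.02],"twist":[0,0,0],"fingers":0.65},{"linear":[0,0,0],"twist":[0,0,0],"fingers":0.65}]'; cat > bat.py <<'E'
import sys
from h import *
def pts(W,z0,z1,b):
    x0,y0,x1,y1=b;return W[(W[...,2]>z0)&(W[...,2]<z1)&(W[...,0]>x0)&(W[...,0]<x1)&(W[...,1]>y0)&(W[...,1]<y1)]
def rect(p): r=cv2.minAreaRect((p[:,:2]*1000).astype(np.float32));return len(p),np.round(r[0],1),np.round(r[1],1),round(r[2],1),p.mean(0).round(4)
tag=sys.argv[1]
t=snap("top",tag);s=snap("side",tag)
for n,d,zz in(("top",t,.017),("side",s,.012)):
    m=cv2.inRange(cv2.cvtColor(d["pixels"],cv2.COLOR_BGR2HSV),(20,110,90),(35,255,255));m[:130]=0;W=cloud(d)
    for q in cv2.findContours(m,0,1)[0]:
        if cv2.contourArea(q)>8:
            r=cv2.minAreaRect(q);w=ray(d,*r[0],zz);h=np.nanmedian(W[int(r[0][1]),int(r[0][0]),2])
            if w[1]<-.3: continue
            p=pts(W,.011,.022,(w[0]-.05,w[1]-.04,w[0]+.04,w[1]+.04))
            print(n,np.round(r[0],1),w.round(4),"z",round(float(h),3),rect(p) if len(p)>8 else "")
go([.533,.18,.12],1.944)
E
python3 bat.py 8
```

```text
t: 28.15
eef_pos: [0.4427, 0.3984, 0.1213]
orientation: [3.14, -0.005, 1.497]
contact_force: [0.2, -0.3, 0.0]
gripper_width: 0.65
finger_force: 0.0
top [265.2 216.4] [0.4181 0.1124 0.017 ] z 0.016 (105, array([412.5, 113. ]), array([26.6, 44.4]), 79.0, array([0.4125, 0.1126, 0.016 ]))
top [181.  209.5] [0.448  0.3952 0.017 ] z 0.024 (90, array([431.8, 389.7]), array([90. , 43.1]), 27.8, array([0.4418, 0.3925, 0.0188]))
top [243.9 181.3] [0.538 0.183 0.017] z 0.022 (100, array([533.9, 179.5]), array([46.9, 25.9]), 20.4, array([0.5333, 0.1795, 0.0161]))
side [299. 207.] [0.4205 0.1069 0.012 ] z 0.013 (53, array([410.5, 112.9]), array([34.9, 50.7]), 69.2, array([0.4125, 0.1094, 0.0163]))
side [330.  199.5] [0.5408 0.176  0.012 ] z 0.016 (50, array([533.9, 176.7]), array([47.5, 31.1]), 20.8, array([0.5325, 0.1758, 0.0158]))
side [311.5 177. ] [0.4481 0.4005 0.012 ] z 0.022 (59, array([452.4, 412.3]), array([79.1, 82.5]), 21.0, array([0.4422, 0.4051, 0.018 ]))
t 28.2 pos [0.4411 0.3977 0.1185] rpy [-3.141e+00 -2.000e-03  1.498e+00] w 0.65 F [-0.6 -0.6 -0.5] q7 -0.49
 twist [-1.000e-04 -1.900e-03 -4.463e-01] then linear [-0.2362  0.0062 -0.0015]
```

```bash
python3 -m pendant '[{"linear":[0,0,0],"twist":[0,-0.002,-0.11],"fingers":0.68},{"linear":[0,0,0],"twist":[0,0,-0.11],"fingers":0.68},{"linear":[0,0,0],"twist":[0,0,-0.11],"fingers":0.68},{"linear":[0,0,0],"twist":[0,0,-0.11],"fingers":0.68},{"linear":[-0.0394,0.001,0],"twist":[0,0,0],"fingers":0.68},{"linear":[-0.0394,0.001,0],"twist":[0,0,0],"fingers":0.68},{"linear":[-0.0394,0.001,0],"twist":[0,0,0],"fingers":0.68},{"linear":[-0.0394,0.001,0],"twist":[0,0,0],"fingers":0.68},{"linear":[-0.0394,0.001,0],"twist":[0,0,0],"fingers":0.68},{"linear":[-0.0394,0.001,0],"twist":[0,0,0],"fingers":0.68},{"linear":[0,0,0.04],"twist":[0,0,0],"fingers":0.68},{"linear":[0,0,0],"twist":[0,0,0],"fingers":0.68},{"linear":[0,0,0],"twist":[0,0,0],"fingers":0.68}]'; python3 -c "
from h import *
go([.5335,.1793,.011],1.94);print(np.round(get_state()['q'],2))"
```

```text
t: 29.55
eef_pos: [0.5306, 0.1786, 0.0777]
orientation: [-3.138, 0.002, 1.937]
contact_force: [0.5, 0.6, 1.0]
gripper_width: 0.679
finger_force: 0.0
t 29.6 pos [0.5306 0.1786 0.0777] rpy [-3.138e+00  2.000e-03  1.937e+00] w 0.679 F [0.5 0.6 1. ] q7 0.32
 twist [-0.0036  0.0015 -0.0027] then linear [-0.0004  0.0029  0.0667]
[-1.22  0.43  1.    1.89 -0.41  1.06  0.32]
```

```bash
python3 -m pendant '[{"linear":[0,0.003,0.025],"twist":[-0.004,0,0],"fingers":0.68},{"linear":[0,0,0.025],"twist":[0,0,0],"fingers":0.68},{"linear":[0,0,0.012],"twist":[0,0,0],"fingers":0.68},{"linear":[0,0,0.006],"twist":[0,0,0],"fingers":0.68},{"linear":[0,0,0],"twist":[0,0,0],"fingers":0.68},{"linear":[0,0,0],"twist":[0,0,0],"fingers":0.4},{"linear":[0,0,0],"twist":[0,0,0],"fingers":0.4},{"linear":[0,0,0],"twist":[0,0,0],"fingers":0.4},{"linear":[0,0,0],"twist":[0,0,0],"fingers":0.4},{"linear":[0,0,0],"twist":[0,0,0],"fingers":0.4}]'; python3 -m pendant '[{"linear":[0,0,-0.01],"twist":[0,0,0],"fingers":0.4},{"linear":[0,0,-0.03],"twist":[0,0,0],"fingers":0.4},{"linear":[0,0,-0.04],"twist":[0,0,0],"fingers":0.4},{"linear":[0,0,-0.02],"twist":[0,0,0.11],"fingers":0.4},{"linear":[0,0,0],"twist":[0,0,0.11],"fingers":0.4},{"linear":[0,0,0],"twist":[0,0,0.11],"fingers":0.4},{"linear":[0,0,0],"twist":[0,0,0.11],"fingers":0.4},{"linear":[0,0,0],"twist":[0,0,0],"fingers":0.4}]';python3 -c "
from h import *
go([.5157,-.0435,.1],1.497);print(np.round(get_state()['q'],2))"
```

```text
t: 30.55
eef_pos: [0.535, 0.1801, 0.0113]
orientation: [3.137, 0.0, 1.937]
contact_force: [-0.9, -0.0, 5.9]
gripper_width: 0.514
finger_force: 30.0
t: 31.35
eef_pos: [0.5342, 0.1798, 0.111]
orientation: [3.138, -0.001, 1.496]
contact_force: [-0.7, -0.4, 0.4]
gripper_width: 0.519
finger_force: 30.0
t 31.4 pos [0.5342 0.1798 0.111 ] rpy [ 3.138e+00 -1.000e-03  1.496e+00] w 0.519 F [-0.7 -0.4  0.4] q7 -0.09
 twist [ 0.0035 -0.0005 -0.0014] then linear [-0.2241 -0.0019  0.011 ]
[-1.31  0.44  1.14  1.86 -0.44  1.13 -0.09]
```

```bash
python3 -m pendant '[{"linear":[-0.0374,0,0],"twist":[0.0035,0,0],"fingers":0.4},{"linear":[-0.0374,0,0],"twist":[0,0,0],"fingers":0.4},{"linear":[-0.0374,0,0],"twist":[0,0,0],"fingers":0.4},{"linear":[-0.0374,0,0],"twist":[0,0,0],"fingers":0.4},{"linear":[-0.0374,-0.001,0],"twist":[0,0,0],"fingers":0.4},{"linear":[-0.0374,-0.001,0],"twist":[0,0,0],"fingers":0.4},{"linear":[0,0,0.025],"twist":[0,0,0],"fingers":0.4},{"linear":[0,0,0],"twist":[0,0,0],"fingers":0.4},{"linear":[0,0,0],"twist":[0,0,0],"fingers":0.4}]';python3 -c "
from h import *
go([.5157,-.0435,.0245],1.497);print(np.round(get_state()['q'],2))"
```

```text
t: 32.25
eef_pos: [0.5155, -0.0436, 0.0857]
orientation: [-3.14, -0.0, 1.499]
contact_force: [-0.1, -0.5, -0.4]
gripper_width: 0.516
finger_force: 30.0
t 32.2 pos [ 0.5155 -0.0436  0.0857] rpy [-3.14  -0.     1.499] w 0.516 F [-0.1 -0.5 -0.4] q7 0.29
 twist [-0.0012 -0.0004  0.0022] then linear [0.0001 0.0002 0.0612]
[-0.99  0.36  1.17  1.98 -0.39  1.05  0.29]
```

```bash
python3 -m pendant '[{"linear":[0,0,0.025],"twist":[-0.001,0,0.002],"fingers":0.4},{"linear":[0,0,0.02],"twist":[0,0,0],"fingers":0.4},{"linear":[0,0,0.01],"twist":[0,0,0],"fingers":0.4},{"linear":[0,0,0.006],"twist":[0,0,0],"fingers":0.4},{"linear":[0,0,0],"twist":[0,0,0],"fingers":0.4},{"linear":[0,0,0],"twist":[0,0,0],"fingers":0.4}]';python3 -m pendant '[{"linear":[0,0,0],"twist":[0,0,0],"fingers":0.56},{"linear":[0,0,0],"twist":[0,0,0],"fingers":0.6},{"linear":[0,0,0],"twist":[0,0,0],"fingers":0.63},{"linear":[0,0,0],"twist":[0,0,0],"fingers":0.63},{"linear":[0,0,-0.01],"twist":[0,0,0],"fingers":0.63},{"linear":[0,0,-0.03],"twist":[0,0,0],"fingers":0.63},{"linear":[0,0,-0.04],"twist":[0,0,0],"fingers":0.63},{"linear":[0.03,0,0],"twist":[0,0,0],"fingers":0.63},{"linear":[0.03,0,0],"twist":[0,0,0],"fingers":0.63},{"linear":[0.03,0,0],"twist":[0,0,0],"fingers":0.63},{"linear":[0.03,0,0],"twist":[0,0,0],"fingers":0.63},{"linear":[0.03,0,0],"twist":[0,0,0],"fingers":0.63},{"linear":[0.03,0,0],"twist":[0,0,0],"fingers":0.63},{"linear":[0.03,0,0],"twist":[0,0,0],"fingers":0.63},{"linear":[0,0,0],"twist":[0,0,0],"fingers":0.63}]'; python3 bat.py 9
```

```text
t: 32.85
eef_pos: [0.5164, -0.0437, 0.0252]
orientation: [3.14, -0.001, 1.496]
contact_force: [-0.2, -1.2, -0.5]
gripper_width: 0.516
finger_force: 30.0
t: 34.35
eef_pos: [0.5315, 0.1705, 0.1049]
orientation: [3.141, -0.001, 1.501]
contact_force: [-0.4, -0.2, 0.4]
gripper_width: 0.63
finger_force: 0.0
top [265.2 216.4] [0.4181 0.1124 0.017 ] z 0.014 (104, array([413.7, 112.9]), array([26.3, 47.1]), 80.2, array([0.4121, 0.1129, 0.0161]))
top [310.6 184. ] [ 0.5231 -0.0421  0.017 ] z 0.025 (178, array([519.4, -53.3]), array([53.9, 87.5]), 88.5, array([ 0.5192, -0.0581,  0.014 ]))
side [323.  225.5] [ 0.5221 -0.0308  0.012 ] z 0.027 (152, array([517.8, -45.3]), array([53.1, 88.1]), 88.5, array([ 0.5156, -0.0505,  0.0156]))
side [299. 207.] [0.4205 0.1069 0.012 ] z 0.017 (52, array([411.5, 111.9]), array([29.4, 45.2]), 86.4, array([0.4122, 0.1102, 0.016 ]))
side [311. 177.] [0.4458 0.4004 0.012 ] z 0.021 (52, array([432.8, 400.3]), array([79.8, 66. ]), 88.5, array([0.4432, 0.4039, 0.0179]))
t 34.5 pos [0.5315 0.1659 0.105 ] rpy [ 3.141 -0.     1.497] w 0.632 F [ 0.2 -1.   0.4] q7 -0.07
 twist [ 1.100e-03  1.000e-04 -4.473e-01] then linear [ 0.0126  0.0065 -0.015 ]
```

```bash
python3 - <<'E'
from h import *
def prof(d,c,ang,z,name,rng):
    ax=np.array([np.cos(ang),np.sin(ang)]);la=np.array([-ax[1],ax[0]]);im=d["pixels"].astype(np.float32);print(name)
    for l in(-9,-6,-3,0,3,6,9):
        r=[]
        for s in rng:
            u,v=proj(d,[*(np.array(c)+ax*s/1000+la*l/1000),z]);x=cv2.getRectSubPix(im,(1,1),(float(u),float(v)))[0,0];r.append("%d/%d"%(x[0],x[2]))
        print(l,r)
t9,t7=load("top","9"),load("top","7")
for rng in(range(-30,-14,2),range(16,34,2)):
    prof(t9,(.517,-.0437),-.074,.02,"A",rng);prof(t7,(.503,-.154),-.074,.02,"spent",rng)
a=[cv2.resize(d["pixels"][v-10:v+11,u-8:u+9],None,fx=24,fy=24,interpolation=cv2.INTER_CUBIC) for d,u,v in((t9,311,185),(t7,345,188))]
cv2.imwrite("pics/c11.png",np.hstack(a)[:600,:800])
E
```

```text
A
-9 ['251/252', '250/250', '237/239', '219/223', '175/180', '141/145', '120/122', '110/110']
-6 ['252/252', '251/251', '236/238', '209/214', '138/147', '87/96', '59/63', '49/51']
-3 ['252/252', '252/252', '241/242', '214/217', '134/143', '77/86', '37/41', '29/29']
0 ['252/252', '251/251', '239/239', '208/210', '130/138', '75/82', '35/37', '31/31']
3 ['251/251', '247/247', '223/223', '181/183', '108/116', '63/71', '31/34', '30/30']
6 ['249/249', '240/240', '199/199', '147/151', '83/95', '52/61', '31/34', '28/27']
9 ['249/249', '237/237', '193/193', '139/144', '77/88', '50/57', '32/35', '32/30']
spent
-9 ['226/224', '223/221', '217/216', '203/203', '167/172', '112/122', '76/83', '48/51']
-6 ['248/248', '247/247', '243/244', '233/233', '186/190', '113/123', '69/75', '36/38']
-3 ['252/252', '252/252', '249/249', '242/242', '190/194', '115/125', '69/75', '35/37']
0 ['253/253', '253/253', '250/250', '242/243', '185/189', '109/118', '64/70', '34/36']
3 ['252/252', '252/252', '249/249', '242/242', '179/183', '106/113', '61/66', '33/36']
6 ['252/252', '252/252', '247/247', '239/240', '170/17
[... 847 characters left out ...]
48', '103/248', '108/248', '127/246', '155/244', '190/238', '221/233', '230/234', '233/233']
-6 ['97/249', '99/249', '106/249', '131/249', '165/248', '205/247', '237/247', '245/248', '249/249']
-3 ['98/249', '101/249', '108/249', '142/249', '185/249', '221/250', '246/250', '250/252', '252/252']
0 ['98/249', '102/249', '111/249', '154/250', '202/250', '232/251', '251/252', '252/252', '253/253']
3 ['98/249', '102/249', '111/249', '156/250', '202/250', '234/251', '251/252', '252/252', '253/253']
6 ['98/248', '102/248', '108/248', '149/248', '192/249', '229/249', '248/251', '252/252', '253/253']
9 ['100/241', '105/242', '113/244', '152/245', '191/246', '229/248', '246/250', '252/252', '253/253']
```

View pics/c11.png

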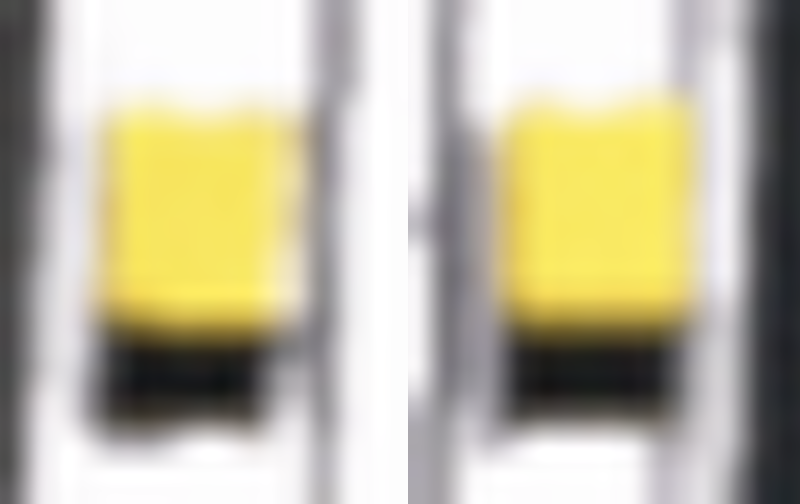

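Battery A, in bay 0, now looks the same as the spent battery did in its stated orientation: yellow end to the back with two bumps. So the terminals do face the back. Next is battery B; I'll check the joints first.

```bash
python3 - <<'E'
from kin import *
from cell import get_state
q=get_state()["q"];print(np.round(q,2))
B=(.4135,.113)
for zz in(.06,.1):
    sim(q,[(*B,zz,1.5),(*B,zz,1.379),(*B,.0105,1.379),(*B,.08,1.379),(.48,-.03,.09,1.45),(.5102,-.1168,.08,1.497),(.5102,-.1168,.024,1.497)])
sim(q,[(.533,.17,.06,1.379),(*B,.06,1.379),(*B,.0105,1.379)])
E
```

```text
[-1.3   0.43  1.14  1.88 -0.44  1.11 -0.07]
[0.414 0.113 0.06  1.5  ] [-1.48  0.26  1.25  2.09 -0.29  0.99 -0.15] err 0.0
[0.414 0.113 0.06  1.379] [-1.5   0.27  1.28  2.09 -0.31  0.99 -0.25] err 0.0
[0.414 0.113 0.01  1.379] [-1.34  0.41  1.15  2.11 -0.47  0.91 -0.12] err 0.0
[0.414 0.113 0.08  1.379] [-1.59  0.2   1.34  2.08 -0.23  1.02 -0.32] err 0.0
[ 0.48 -0.03  0.09  1.45] [-1.09  0.35  1.24  1.97 -0.37  1.08  0.18] err 0.0
[ 0.51  -0.117  0.08   1.497] [-0.8   0.47  1.15  1.88 -0.48  1.11  0.46] err 0.0
[ 0.51  -0.117  0.024  1.497] [-0.71  0.57  1.06  1.9  -0.58  1.02  0.53] err 0.0
[0.414 0.113 0.1   1.5  ] [-1.66  0.09  1.37  2.07 -0.1   1.05 -0.31] err 0.0
[0.414 0.113 0.1   1.379] [-1.68  0.1   1.39  2.07 -0.11  1.05 -0.43] err 0.0
[0.414 0.113 0.01  1.379] [-1.35  0.41  1.16  2.11 -0.48  0.92 -0.11] err 0.0
[0.414 0.113 0.08  1.379] [-1.6   0.21  1.36  2.08 -0.24  1.02 -0.31] err 0.0
[ 0.48 -0.03  0.09  1.45] [-1.1   0.35  1.25  1.97 -0.38  1.09  0.19] err 0.0
[ 0.51  -0.117  0.08   1.497] [-0.81  0.47  1.16  1.88 -0.48  1.11  0.46] err 0.0
[ 0.51  -0.117  0.024  1.497] [-0.71  0.57  1.07  1.9  -0.58  1.03  0.54] err 0.0
[0.533 0.17  0.06  1.379] [-1.23  0.57  1.08  1.81 -0.56  1.11 -0.15] err 0.0
[0.414 0.113 0.06  1.379] [-1.51  0.28  1.29  2.09 -0.32  0.99 -0.25] err 0.0
[0.414 0.113 0.01  1.379] [-1.35  0.41  1.15  2.11 -0.48  0.92 -0.11] err 0.0
```

```bash
python3 -m pendant '[{"linear":[0,0,0.025],"twist":[0,0,0],"fingers":0.68},{"linear":[0,0,0.02],"twist":[0,0,0],"fingers":0.68},{"linear":[-0.0154,-0.0285,0],"twist":[0,0,0],"fingers":0.68},{"linear":[-0.0154,-0.0285,0],"twist":[0,0,0],"fingers":0.68},{"linear":[-0.0154,-0.0285,0],"twist":[0,0,0],"fingers":0.68},{"linear":[-0.0154,-0.0283,0],"twist":[0,0,0],"fingers":0.68},{"linear":[0,0,0],"twist":[0,0,0.06],"fingers":0.68},{"linear":[0,0,0],"twist":[0,0,0.058],"fingers":0.68},{"linear":[0,0,0],"twist":[0,0,0],"fingers":0.68},{"linear":[0,0,0],"twist":[0,0,0],"fingers":0.68}]'; python3 -c "
from h import *
go([.4135,.113,.0105],1.379);print(np.round(get_state()['q'],2))"
```

```text
t: 35.45
eef_pos: [0.4203, 0.1147, 0.0617]
orientation: [3.14, -0.0, 1.376]
contact_force: [0.3, 0.8, -0.1]
gripper_width: 0.682
finger_force: 0.0
t 35.5 pos [0.4203 0.1147 0.0617] rpy [ 3.14  -0.     1.376] w 0.682 F [ 0.3  0.8 -0.1] q7 -0.4
 twist [ 0.0018 -0.0001 -0.0029] then linear [-0.003  -0.0063  0.0512]
[-1.64  0.11  1.36  2.19 -0.13  0.93 -0.4 ]
```

```bash
python3 -m pendant '[{"linear":[-0.002,-0.003,0.005],"twist":[0.002,0,-0.003],"fingers":0.68},{"linear":[-0.001,-0.003,0.015],"twist":[0,0,0],"fingers":0.68},{"linear":[0,0,0.01],"twist":[0,0,0],"fingers":0.68},{"linear":[0,0,0],"twist":[0,0,0],"fingers":0.68},{"linear":[0,0,0],"twist":[0,0,0],"fingers":0.68}]'; python3 -c "
from h import *
go([.4135,.113,.0105],1.379);print(np.round(get_state()['q'],2))"
```

```text
t: 35.95
eef_pos: [0.4138, 0.1126, 0.0316]
orientation: [3.141, 0.002, 1.378]
contact_force: [0.8, -0.9, 0.2]
gripper_width: 0.68
finger_force: 0.0
t 36.0 pos [0.4138 0.1126 0.0316] rpy [3.141e+00 2.000e-03 1.378e+00] w 0.68 F [ 0.8 -0.9  0.2] q7 -0.3
 twist [ 0.0001  0.0021 -0.001 ] then linear [ 0.0003 -0.0004  0.0211]
[-1.52  0.2   1.26  2.23 -0.25  0.87 -0.3 ]
```

```bash
python3 -m pendant '[{"linear":[0,0,0.012],"twist":[0,0,0],"fingers":0.68},{"linear":[0,0,0.007],"twist":[0,0,0],"fingers":0.68},{"linear":[0,0,0],"twist":[0,0,0],"fingers":0.68},{"linear":[0,0,0],"twist":[0,0,0],"fingers":0.4},{"linear":[0,0,0],"twist":[0,0,0],"fingers":0.4},{"linear":[0,0,0],"twist":[0,0,0],"fingers":0.4},{"linear":[0,0,0],"twist":[0,0,0],"fingers":0.4},{"linear":[0,0,0],"twist":[0,0,0],"fingers":0.4}]'; python3 -m pendant '[{"linear":[0,0,-0.01],"twist":[0,0,0],"fingers":0.4},{"linear":[0,0,-0.03],"twist":[0,0,0],"fingers":0.4},{"linear":[0,0,-0.025],"twist":[0,0,0],"fingers":0.4},{"linear":[0,0,0],"twist":[0,0,0],"fingers":0.4}]'; python3 -c "
from h import *
go([.48,-.02,.10],1.497);print(np.round(get_state()['q'],2))"
```

```text
t: 36.75
eef_pos: [0.414, 0.1139, 0.013]
orientation: [3.141, -0.0, 1.379]
contact_force: [-1.5, -0.5, 6.3]
gripper_width: 0.516
finger_force: 30.0
t: 37.15
eef_pos: [0.4137, 0.116, 0.0742]
orientation: [-3.137, -0.01, 1.38]
contact_force: [-1.2, 1.0, -0.8]
gripper_width: 0.512
finger_force: 30.0
t 37.1 pos [0.4137 0.116  0.0742] rpy [-3.137 -0.01   1.38 ] w 0.512 F [-1.2  1.  -0.8] q7 -0.58
 twist [-0.0036 -0.0103 -0.117 ] then linear [-0.1308  0.0761 -0.0258]
[-1.68 -0.06  1.32  2.19  0.06  0.96 -0.58]
```

```bash
python3 -m pendant '[{"linear":[-0.01,0.025,-0.005],"twist":[-0.004,-0.01,0],"fingers":0.4},{"linear":[-0.02,0.025,-0.005],"twist":[0,0,0],"fingers":0.4},{"linear":[-0.03,0.02,-0.005],"twist":[0,0,0],"fingers":0.4},{"linear":[-0.03,0.02,-0.005],"twist":[0,0,-0.06],"fingers":0.4},{"linear":[-0.03,0.01,-0.005],"twist":[0,0,-0.057],"fingers":0.4},{"linear":[0,0,0],"twist":[0,0,0],"fingers":0.4},{"linear":[0,0,0],"twist":[0,0,0],"fingers":0.4}]'; python3 -c "
from h import *
go([.5102,-.1168,.085],1.497);print(np.round(get_state()['q'],2))"
```

```text
t: 37.85
eef_pos: [0.4874, -0.0213, 0.0966]
orientation: [-3.138, 0.01, 1.495]
contact_force: [-0.3, 0.6, -0.2]
gripper_width: 0.519
finger_force: 30.0
t 37.9 pos [ 0.4874 -0.0213  0.0966] rpy [-3.138  0.01   1.495] w 0.519 F [-0.3  0.6 -0.2] q7 0.12
 twist [-0.0032  0.0104 -0.002 ] then linear [-0.0935  0.0298  0.0116]
[-1.14  0.24  1.22  2.04 -0.24  1.04  0.12]
```

```bash
python3 -m pendant '[{"linear":[-0.031,0.01,0],"twist":[-0.003,0.01,-0.002],"fingers":0.4},{"linear":[-0.031,0.01,0],"twist":[0,0,0],"fingers":0.4},{"linear":[-0.031,0.01,0],"twist":[0,0,0],"fingers":0.4},{"linear":[0,0,0.01],"twist":[0,0,0],"fingers":0.4},{"linear":[0,0,0],"twist":[0,0,0],"fingers":0.4},{"linear":[0,0,0],"twist":[0,0,0],"fingers":0.4}]'; python3 -c "
from h import *
go([.5102,-.1168,.0265],1.497);print(np.round(get_state()['q'],2))"
```

```text
t: 38.45
eef_pos: [0.5105, -0.1137, 0.0871]
orientation: [-3.141, -0.001, 1.501]
contact_force: [0.1, 0.5, -0.1]
gripper_width: 0.513
finger_force: 30.0
t 38.5 pos [ 0.5105 -0.1137  0.0871] rpy [-3.141e+00 -1.000e-03  1.501e+00] w 0.513 F [ 0.1  0.5 -0.1] q7 0.41
 twist [-0.001  -0.0006  0.0042] then linear [-0.0031 -0.0001  0.0606]
[-0.81  0.35  1.13  1.97 -0.37  1.05  0.41]
```

```bash
python3 -m pendant '[{"linear":[-0.003,0,0.02],"twist":[0,0,0.004],"fingers":0.4},{"linear":[0,0,0.02],"twist":[0,0,0],"fingers":0.4},{"linear":[0,0,0.01],"twist":[0,0,0],"fingers":0.4},{"linear":[0,0,0],"twist":[0,0,0],"fingers":0.4},{"linear":[0,0,0],"twist":[0,0,0],"fingers":0.4}]'; python3 -c "
from h import *
go([.5102,-.1168,.0265],1.497)"
```

```text
t: 38.95
eef_pos: [0.5111, -0.1181, 0.0385]
orientation: [3.14, -0.0, 1.496]
contact_force: [0.4, -0.2, -0.6]
gripper_width: 0.512
finger_force: 30.0
t 39.0 pos [ 0.5111 -0.1181  0.0385] rpy [ 3.14  -0.     1.496] w 0.512 F [ 0.4 -0.2 -0.6] q7 0.48
 twist [ 0.0012 -0.0005 -0.0009] then linear [ 0.0012 -0.001   0.012 ]
```

```bash
python3 -m pendant '[{"linear":[0.0012,-0.001,0.004],"twist":[0,0,0],"fingers":0.4},{"linear":[0,0,0.004],"twist":[0,0,0],"fingers":0.4},{"linear":[0,0,0.003],"twist":[0,0,0],"fingers":0.4},{"linear":[0,0,0],"twist":[0,0,0],"fingers":0.4},{"linear":[0,0,0],"twist":[0,0,0],"fingers":0.4}]'; python3 -m pendant '[{"linear":[0,0,0],"twist":[0,0,0],"fingers":0.56},{"linear":[0,0,0],"twist":[0,0,0],"fingers":0.6},{"linear":[0,0,0],"twist":[0,0,0],"fingers":0.63},{"linear":[0,0,0],"twist":[0,0,0],"fingers":0.63},{"linear":[0,0,-0.01],"twist":[0,0,0],"fingers":0.63},{"linear":[0,0,-0.03],"twist":[0,0,0],"fingers":0.63},{"linear":[0,0,-0.04],"twist":[0,0,0],"fingers":0.63},{"linear":[0.04,0,0],"twist":[0,0,0],"fingers":0.63},{"linear":[0.04,0,0],"twist":[0,0,0],"fingers":0.63},{"linear":[0.04,0,0],"twist":[0,0,0],"fingers":0.63},{"linear":[0.04,0,0],"twist":[0,0,0],"fingers":0.63},{"linear":[0.04,0,0],"twist":[0,0,0],"fingers":0.63},{"linear":[0.04,0,0],"twist":[0,0,0],"fingers":0.63},{"linear":[0,0,0],"twist":[0,0,0],"fingers":0.63}]'; python3 bat.py 10; python3 - <<'E'
from h import *
t,s=load("top","10"),load("side","10");W=cloud(t)
for c in((.516,-.0437),(.5102,-.1172)):
    m=(abs(W[...,0]-c[0])<.017)&(abs(W[...,1]-c[1])<.009);p=W[m];A=np.c_[p[:,:2]-c,np.ones(len(p))];print(len(p),np.linalg.lstsq(A,p[:,2],rcond=None)[0].round(4))
a=cv2.resize(t["pixels"][150:225,285:365],None,fx=5,fy=5,interpolation=cv2.INTER_CUBIC)
b=cv2.resize(s["pixels"][165:265,285:365],None,fx=5,fy=5,interpolation=cv2.INTER_CUBIC)
o=np.zeros((500,800,3),np.uint8);o[:375,:400]=a;o[:,400:]=b;cv2.imwrite("pics/c12.png",o)
E
```

```text
t: 39.45
eef_pos: [0.5099, -0.1175, 0.027]
orientation: [3.141, -0.0, 1.495]
contact_force: [0.5, 0.0, -0.3]
gripper_width: 0.515
finger_force: 30.0
t: 40.85
eef_pos: [0.528, 0.1285, 0.1075]
orientation: [3.14, -0.002, 1.503]
contact_force: [0.1, -0.5, -0.3]
gripper_width: 0.628
finger_force: 0.0
top [181.  209.5] [0.448  0.3952 0.017 ] z 0.022 (95, array([434.2, 382.6]), array([65.4, 51.6]), 0.7, array([0.4418, 0.3921, 0.0184]))
top [333.5 185.5] [ 0.5162 -0.1188  0.017 ] z 0.03 (282, array([ 511.6, -118.9]), array([77.7, 89. ]), 88.5, array([ 0.5083, -0.1191,  0.0142]))
top [310.6 184. ] [ 0.5231 -0.0421  0.017 ] z 0.026 (182, array([518.3, -53.3]), array([53.9, 85.5]), 88.5, array([ 0.519 , -0.0578,  0.0142]))
side [320.  236.5] [ 0.5153 -0.1047  0.012 ] z 0.029 (223, array([ 510. , -104.6]), array([88.3, 79.6]), 0.4, array([ 0.5131, -0.1083,  0.0156]))
side [323.  225.5] [ 0.5221 -0.0308  0.012 ] z 0.031 (141, array([517.5, -45.1]), array([51.1, 88.1]), 88.6, array([ 0.5176, -0.0513,  0.0161]))
side [311. 177.] [0.4458 0.4004 0.012 ] z 0.019 (48, array([446.4, 409. ]), array([80.2, 62.3]), 2.2, array([0.4445, 0.402 , 0.0173]))
t 41.0 pos [0.528  0.1226 0.1076] rpy [3.14  0.    1.497] w 0.629 F [-0.5 -0.2  1.3] q7 -0.05
 twist [ 1.300e-03  4.000e-04 -4.466e-01] then linear [ 0.0516  0.0256 -0.0124]
50 [-0.0235 -0.1949  0.0286]
53 [-0.0289 -0.126   0.0287]
```

View pics/c12.png

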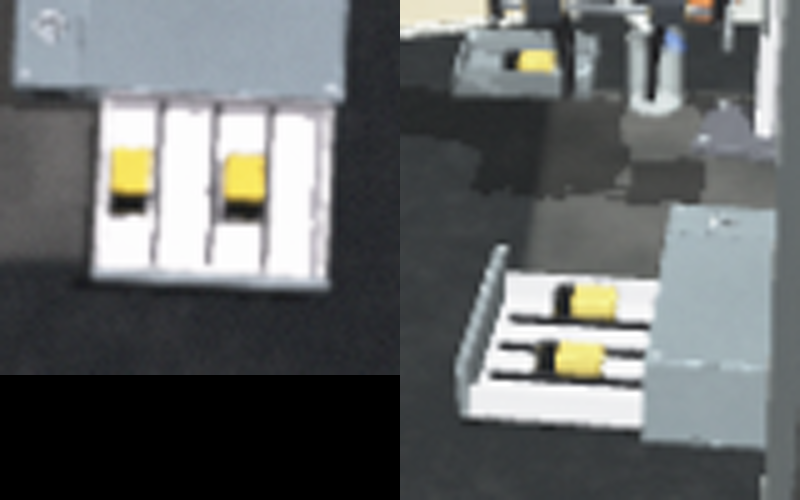

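The top crop shows A at (130,180) in bay 0 and B at (243,185) in bay 2, both with the yellow end to the back. The side crop shows the spent one in the tray at (530,60). I'll check numerically that they lie flat and clear of the ribs.

```bash
python3 - <<'E'
from h import *
for tag in("9","10"):
  for n in("top","side"):
    d=load(n,tag);W=cloud(d)
    for c in((.516,-.0437),(.5102,-.1172)):
        if tag=="9" and c[1]<-.1: continue
        m=(abs(W[...,0]-c[0])<.012);y=W[...,1]
        print(n,tag,c,[(int(round(yy*1000)),round(1000*float(np.median(W[m&(abs(y-yy)<.0016),2])),1)) for yy in np.arange(c[1]-.021,c[1]+.022,.003) if (m&(abs(y-yy)<.0016)).any()])
d=load("top","10");g=d["pixels"]
for v in(183,188,192): print(v,[tuple(g[v,u][[0,2]]) for u in range(303,345)])
E
```

```text
top 9 (0.516, -0.0437) [(-65, 18.4), (-62, 14.7), (-59, 13.4), (-56, 12.5), (-53, 27.4), (-50, 25.9), (-47, 27.4), (-44, 28.3), (-41, 30.5), (-38, 28.8), (-35, 26.9), (-32, 26.4), (-29, 25.6), (-26, 27.5), (-23, 29.8)]
side 9 (0.516, -0.0437) [(-65, 17.1), (-62, 12.5), (-59, 21.7), (-56, 21.3), (-53, 27.1), (-50, 29.0), (-47, 27.1), (-44, 29.7), (-41, 29.3), (-38, 30.5), (-35, 29.0), (-32, 30.5), (-29, 29.7), (-26, 29.5), (-23, 30.4)]
top 10 (0.516, -0.0437) [(-65, 17.9), (-62, 18.4), (-59, 10.7), (-56, 12.0), (-53, 26.7), (-50, 30.6), (-47, 27.8), (-44, 28.9), (-41, 27.8), (-38, 28.0), (-35, 27.1), (-32, 26.4), (-29, 21.6), (-26, 26.3), (-23, 28.0)]
top 10 (0.5102, -0.1172) [(-138, 18.7), (-135, 14.1), (-132, 18.0), (-129, 27.2), (-126, 25.5), (-123, 30.4), (-120, 29.8), (-117, 28.8), (-114, 27.9), (-111, 28.4), (-108, 28.2), (-105, 25.2), (-102, 12.3), (-99, 19.9), (-96, 13.2)]
side 10 (0.516, -0.0437) [(-65, 13.8), (-62, 19.1), (-59, 23.1), (-56, 24.9), (-53, 22.7), (-50, 29.0), (-47, 28.5), (-44, 30.0), (-41, 28.3), (-38, 30.3), (-35, 28.7), (-32, 27.0), (-29, 29.0), (-26, 27.2),
[... 3500 characters left out ...]
uint8(253)), (np.uint8(253), np.uint8(253)), (np.uint8(253), np.uint8(253)), (np.uint8(253), np.uint8(253)), (np.uint8(236), np.uint8(236)), (np.uint8(131), np.uint8(130)), (np.uint8(127), np.uint8(125)), (np.uint8(116), np.uint8(114)), (np.uint8(51), np.uint8(51)), (np.uint8(40), np.uint8(39)), (np.uint8(36), np.uint8(35)), (np.uint8(29), np.uint8(34)), (np.uint8(30), np.uint8(30)), (np.uint8(29), np.uint8(29)), (np.uint8(39), np.uint8(38)), (np.uint8(68), np.uint8(66)), (np.uint8(141), np.uint8(141)), (np.uint8(232), np.uint8(232)), (np.uint8(252), np.uint8(252)), (np.uint8(253), np.uint8(253)), (np.uint8(253), np.uint8(253)), (np.uint8(253), np.uint8(253)), (np.uint8(253), np.uint8(253))]
```

Both batteries lie flat: tops at about 29 mm, no tilt beyond depth noise, within the ribs. Next is pushing the drawer home with shut fingers, so I'll check the joint feasibility near the front plate.

```bash
python3 - <<'E'
from kin import *
from cell import get_state
q=get_state()["q"];print(np.round(q,2))
u=np.array([.9972,-.0741])
P=np.array([.4425,-.0945])   # front face centre, drawer out
def al(s): return P+u*s
for name,pre in(("direct yaw1.497",[(.45,.1,.06,1.497),(.43,.03,.04,1.497)]),):
  for yaw in(1.497,.7,-.074):
    a=al(-.019)
    print(name,yaw);sim(q,[(.5,.12,.06,1.497),(.5,.12,.06,yaw),(.44,.03,.03,yaw),(*a,.03,yaw),(*al(.09),.03,yaw),(*al(.112),.03,yaw)])
E
```

```text
[-1.24  0.37  1.12  1.91 -0.37  1.09 -0.05]
direct yaw1.497 1.497
[0.5   0.12  0.06  1.497] [-1.19  0.45  1.06  1.91 -0.45  1.05 -0.02] err 0.0
[0.5   0.12  0.06  1.497] [-1.19  0.45  1.06  1.91 -0.45  1.05 -0.02] err 0.0
[0.44  0.03  0.03  1.497] [-1.13  0.36  1.12  2.08 -0.4   0.94  0.13] err 0.0
[ 0.424 -0.093  0.03   1.497] [-0.88  0.35  1.15  2.09 -0.4   0.94  0.42] err 0.0
[ 0.532 -0.101  0.03   1.497] [-0.7   0.57  1.02  1.85 -0.56  1.04  0.47] err 0.0
[ 0.554 -0.103  0.03   1.497] [-0.67  0.61  1.    1.8  -0.58  1.06  0.48] err 0.0
direct yaw1.497 0.7
[0.5   0.12  0.06  1.497] [-1.19  0.45  1.06  1.91 -0.45  1.05 -0.02] err 0.0
[0.5  0.12 0.06 0.7 ] [-1.31  0.54  1.22  1.92 -0.57  1.1  -0.73] err 0.0
[0.44 0.03 0.03 0.7 ] [-1.25  0.45  1.28  2.09 -0.52  0.98 -0.56] err 0.0
[ 0.424 -0.093  0.03   0.7  ] [-0.98  0.43  1.29  2.1  -0.51  0.98 -0.29] err 0.0
[ 0.532 -0.101  0.03   0.7  ] [-0.78  0.63  1.13  1.86 -0.65  1.08 -0.26] err 0.0
[ 0.554 -0.103  0.03   0.7  ] [-0.75  0.67  1.11  1.81 -0.68  1.1  -0.26] err 0.0
direct yaw1.497 -0.074
[0.5   0.12  0.06  1.497] [-1.19  0.45  1.06  1.91 -0.45  1.05 -0.02] err 0.0
[ 0.5    0.12   0.06  -0.074] [-1.4   0.66  1.36  1.93 -0.71  1.16 -1.4 ] err 0.0
[ 0.44   0.03   0.03  -0.074] [-1.33  0.56  1.39  2.1  -0.65  1.04 -1.24] err 0.016
[ 0.424 -0.093  0.03  -0.074] [-1.05  0.51  1.38  2.11 -0.6   1.02 -0.99] err 0.0
[ 0.532 -0.101  0.03  -0.074] [-0.83  0.69  1.21  1.87 -0.73  1.11 -0.98] err 0.0
[ 0.554 -0.103  0.03  -0.074] [-0.8   0.72  1.19  1.82 -0.75  1.13 -0.99] err 0.0
```

```bash
python3 -m pendant '[{"linear":[0,0,0.03],"twist":[0,0,0],"fingers":0.3},{"linear":[0,0,0.027],"twist":[0,0,0],"fingers":0.1},{"linear":[-0.01,-0.027,0],"twist":[0,0,0],"fingers":0},{"linear":[-0.018,-0.027,0.005],"twist":[0,0,0],"fingers":0},{"linear":[-0.018,-0.027,0.005],"twist":[0,0,0],"fingers":0},{"linear":[-0.018,-0.027,0.005],"twist":[0,0,0],"fingers":0},{"linear":[0,0,0],"twist":[0,0,0],"fingers":0},{"linear":[0,0,0],"twist":[0,0,0],"fingers":0}]'; python3 -c "
from h import *
go([.418,.02,.032],1.497);print(np.round(get_state()['q'],2))"
```

```text
t: 41.75
eef_pos: [0.4152, 0.0662, 0.0352]
orientation: [3.141, -0.003, 1.494]
contact_force: [0.6, -0.0, 0.0]
gripper_width: 0.033
finger_force: 0.0
t 41.8 pos [0.4152 0.0662 0.0352] rpy [ 3.141e+00 -3.000e-03  1.494e+00] w 0.033 F [ 0.6 -0.   0. ] q7 -0.14
 twist [ 0.0005 -0.0034 -0.0029] then linear [-0.0459  0.0062  0.0032]
[-1.47  0.14  1.3   2.25 -0.18  0.87 -0.14]
```

```bash
python3 -m pendant '[{"linear":[-0.03,0.008,0],"twist":[0,-0.003,-0.003],"fingers":0},{"linear":[-0.032,0.008,0],"twist":[0,0,0],"fingers":0},{"linear":[-0.032,0,0],"twist":[0,0,0],"fingers":0},{"linear":[-0.032,0,0],"twist":[0,0,0],"fingers":0},{"linear":[-0.032,0,0],"twist":[0,0,0],"fingers":0},{"linear":[0,0,0],"twist":[0,0,0],"fingers":0},{"linear":[0,0,0],"twist":[0,0,0],"fingers":0}]'; python3 -c "
from h import *
go([.4245,-.0945,.03],1.497);print(np.round(get_state()['q'],2))"
```

```text
t: 42.45
eef_pos: [0.4206, -0.094, 0.0357]
orientation: [3.14, 0.004, 1.495]
contact_force: [-0.1, -0.1, -0.0]
gripper_width: 0.006
finger_force: 0.0
t 42.5 pos [ 0.4206 -0.094   0.0357] rpy [3.14  0.004 1.495] w 0.006 F [-0.1 -0.1 -0. ] q7 0.28
 twist [ 0.0017  0.0038 -0.0022] then linear [-0.0002  0.0039  0.0057]
[-1.05  0.18  1.26  2.22 -0.23  0.87  0.28]
```

```bash
python3 -m pendant '[{"linear":[0,0.004,0.004],"twist":[0.002,0.004,-0.002],"fingers":0},{"linear":[0,0.004,0],"twist":[0,0,0],"fingers":0},{"linear":[0,0.005,0],"twist":[0,0,0],"fingers":0},{"linear":[0,0.006,0],"twist":[0,0,0],"fingers":0},{"linear":[0,0.007,0],"twist":[0,0,0],"fingers":0},{"linear":[0,0.007,0],"twist":[0,0,0],"fingers":0},{"linear":[0,0.007,0],"twist":[0,0,0],"fingers":0},{"linear":[0,0.007,0],"twist":[0,0,0],"fingers":0},{"linear":[0,0.007,0],"twist":[0,0,0],"fingers":0},{"linear":[0,0.007,0],"twist":[0,0,0],"fingers":0},{"linear":[0,0.007,0],"twist":[0,0,0],"fingers":0},{"linear":[0,0.007,0],"twist":[0,0,0],"fingers":0},{"linear":[0,0.004,0],"twist":[0,0,0],"fingers":0},{"linear":[0,0,0],"twist":[0,0,0],"fingers":0}]'; python3 -c "
from h import *
go([.5408,-.103,.03],1.497);print(np.round(get_state()['q'],2))"
```

```text
t: 43.85
eef_pos: [0.4988, -0.0979, 0.0311]
orientation: [-3.139, -0.001, 1.501]
contact_force: [-4.1, 1.6, 3.7]
gripper_width: 0.008
finger_force: 2.3
t 43.9 pos [ 0.4988 -0.0979  0.0311] rpy [-3.139e+00 -1.000e-03  1.501e+00] w 0.008 F [-4.1  1.6  3.7] q7 0.44
 twist [-0.0023 -0.0012  0.0038] then linear [-0.002   0.0423  0.0011]
[-0.78  0.41  1.06  2.05 -0.45  0.94  0.44]
```

```bash
python3 -m pendant '[{"linear":[-0.001,0.004,0],"twist":[-0.002,0,0.003],"fingers":0},{"linear":[0,0.004,0],"twist":[0,0,0],"fingers":0},{"linear":[0,0.004,0],"twist":[0,0,0],"fingers":0},{"linear":[0,0.003,0],"twist":[0,0,0],"fingers":0},{"linear":[0,0.002,0],"twist":[0,0,0],"fingers":0},{"linear":[0,0.002,0],"twist":[0,0,0],"fingers":0},{"linear":[0,0.002,0],"twist":[0,0,0],"fingers":0},{"linear":[0,0.002,0],"twist":[0,0,0],"fingers":0},{"linear":[0,0.002,0],"twist":[0,0,0],"fingers":0},{"linear":[0,0.002,0],"twist":[0,0,0],"fingers":0},{"linear":[0,0.002,0],"twist":[0,0,0],"fingers":0},{"linear":[0,0.002,0],"twist":[0,0,0],"fingers":0},{"linear":[0,0.002,0],"twist":[0,0,0],"fingers":0},{"linear":[0,0,0],"twist":[0,0,0],"fingers":0}]'; python3 -m pendant '[{"linear":[0,0.002,0],"twist":[0,0,0],"fingers":0},{"linear":[0,0.002,0],"twist":[0,0,0],"fingers":0},{"linear":[0,0.002,0],"twist":[0,0,0],"fingers":0},{"linear":[0,0,0],"twist":[0,0,0],"fingers":0}]'
```

```text
t: 45.25
eef_pos: [0.5295, -0.1005, 0.0307]
orientation: [-3.138, -0.003, 1.498]
contact_force: [-11.0, 3.7, 9.5]
gripper_width: 0.004
finger_force: 6.4
t: 45.65
eef_pos: [0.5347, -0.1008, 0.0307]
orientation: [-3.136, -0.004, 1.498]
contact_force: [-14.2, 4.4, 12.7]
gripper_width: 0.005
finger_force: 8.5
```

```bash
for i in 1 2; do python3 -m pendant '[{"linear":[0,0.002,0],"twist":[0,0,0],"fingers":0},{"linear":[0,0.002,0],"twist":[0,0,0],"fingers":0},{"linear":[0,0,0],"twist":[0,0,0],"fingers":0}]'; done
```

```text
t: 45.95
eef_pos: [0.5399, -0.1012, 0.0308]
orientation: [-3.139, -0.003, 1.498]
contact_force: [-8.8, 4.0, 4.8]
gripper_width: 0.006
finger_force: 4.5
t: 46.25
eef_pos: [0.5444, -0.1016, 0.0308]
orientation: [-3.14, -0.003, 1.498]
contact_force: [-6.5, 3.7, 4.7]
gripper_width: 0.007
finger_force: 3.8
```

```bash
for i in 1 2 3; do python3 -m pendant '[{"linear":[0,0.0015,0],"twist":[0,0,0],"fingers":0},{"linear":[0,0,0],"twist":[0,0,0],"fingers":0}]' | grep -E "pos|contact"; done
```

```text
eef_pos: [0.5461, -0.1017, 0.0309]
contact_force: [-5.5, 2.5, 3.3]
eef_pos: [0.5482, -0.1019, 0.031]
contact_force: [-2.6, 1.6, 0.8]
eef_pos: [0.5496, -0.1021, 0.031]
contact_force: [-4.3, 4.2, 0.8]
```

```bash
for i in 1 2 3; do python3 -m pendant '[{"linear":[0,0.0015,0],"twist":[0,0,0],"fingers":0},{"linear":[0,0,0],"twist":[0,0,0],"fingers":0}]' | grep -E "pos|contact"; done
```

```text
eef_pos: [0.5511, -0.1022, 0.031]
contact_force: [-3.8, 3.5, 1.4]
eef_pos: [0.5526, -0.1024, 0.031]
contact_force: [-4.9, 3.4, 1.0]
eef_pos: [0.5541, -0.1024, 0.031]
contact_force: [-4.3, 4.7, 1.7]
```

```bash
for i in 1 2 3; do python3 -m pendant '[{"linear":[0,0.001,0],"twist":[0,0,0],"fingers":0},{"linear":[0,0.001,0],"twist":[0,0,0],"fingers":0},{"linear":[0,0,0],"twist":[0,0,0],"fingers":0}]' | grep -E "pos|contact"; done; python3 - <<'E'
from h import *
t=snap("top","11");W=cloud(t)
m=(W[...,2]>.044)&(W[...,2]<.056)&(W[...,0]>.42)&(W[...,0]<.58)&(W[...,1]>-.18)&(W[...,1]<-.14);print(m.sum(),np.nanmin(W[m],0) if m.any() else 0,np.median(W[m],0))
E
```

```text
eef_pos: [0.5544, -0.1025, 0.0308]
contact_force: [-11.8, 4.9, 9.6]
eef_pos: [0.5545, -0.1025, 0.0307]
contact_force: [-21.6, 7.2, 18.0]
eef_pos: [0.5545, -0.1025, 0.0306]
contact_force: [-30.8, 9.5, 26.9]
10 [ 0.55949745 -0.17667556  0.04651444] [ 0.56191518 -0.16992319  0.0492794 ]
```

The drawer has hit its stop, with the position fixed and the force climbing to 31 N. I'll back off and check that it holds.

```bash
python3 -m pendant '[{"linear":[0,-0.004,0],"twist":[0,0,0],"fingers":0},{"linear":[0,-0.004,0],"twist":[0,0,0],"fingers":0},{"linear":[0,-0.01,0],"twist":[0,0,0],"fingers":0},{"linear":[0,-0.02,0],"twist":[0,0,0],"fingers":0},{"linear":[0,-0.02,0],"twist":[0,0,0],"fingers":0},{"linear":[0.02,-0.01,-0.03],"twist":[0,0,0],"fingers":0},{"linear":[0.04,0,-0.02],"twist":[0,0,0],"fingers":0},{"linear":[0.04,0,-0.02],"twist":[0,0,0],"fingers":0},{"linear":[0.04,0,0],"twist":[0,0,0],"fingers":0},{"linear":[0.04,0,0],"twist":[0,0,0],"fingers":0},{"linear":[0.04,0,0],"twist":[0,0,0],"fingers":0},{"linear":[0,0,0],"twist":[0,0,0],"fingers":0},{"linear":[0,0,0],"twist":[0,0,0],"fingers":0},{"linear":[0,0,0],"twist":[0,0,0],"fingers":0},{"linear":[0,0,0],"twist":[0,0,0],"fingers":0}]'; python3 - <<'E'
from h import *
t=snap("top","12");s=snap("side","12");W=cloud(t);S=cloud(s)
m=(W[...,2]>.044)&(W[...,2]<.056)&(W[...,0]>.42)&(W[...,0]<.58)&(W[...,1]>-.18)&(W[...,1]<-.02);print("plate",m.sum(),np.median(W[m],0))
m=(W[...,0]>.43)&(W[...,0]<.55)&(W[...,1]>-.18)&(W[...,1]<-.02);print("front area z",np.nanmedian(W[m,2]),np.nanmax(W[m,2]))
for n,C in(("top",W),("side",S)):
    m=(C[...,2]>.205)&(C[...,2]<.25)&(C[...,0]>.57)&(C[...,0]<.68)&(C[...,1]>.22)&(C[...,1]<.32);print(n,"pin grip",m.sum(),np.median(C[m],0) if m.any() else 0)
y=cv2.inRange(cv2.cvtColor(t["pixels"],cv2.COLOR_BGR2HSV),(20,110,90),(35,255,255));y[:130]=0
print("yellow",[tuple(np.round(cv2.minAreaRect(c)[0],1)) for c in cv2.findContours(y,0,1)[0] if cv2.contourArea(c)>8])
E
```

```text
t: 49.9
eef_pos: [0.5089, 0.1192, 0.1017]
orientation: [3.14, -0.002, 1.495]
contact_force: [0.0, -0.6, 0.1]
gripper_width: 0.005
finger_force: 0.0
plate 122 [ 0.56292689 -0.10081167  0.05057316]
front area z -0.0006372299239992556 0.008710102094313199
top pin grip 67 [0.62052966 0.27075832 0.234011  ]
side pin grip 41 [0.62214097 0.26924176 0.2197043 ]
yellow [(np.float64(458.2), np.float64(218.9)), (np.float64(181.0), np.float64(209.5))]
```

```bash
python3 -c "
from cell import workorder
print(workorder.job_done())"
```

```text
the job is handed in; nothing more can be done
None
```

I handed the job in at about 50 s on the robot's clock: the drawer is shut and held by its catch with two fresh batteries in it (bays 0 and 2, flat, terminals to the back), the one spent battery found is in the tray, and the pin hangs by its eye on the peg.

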